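# Step colour tiles under the pointer of a key-locked measuring stage

## Robot

A 7-joint arm with a two-finger parallel gripper is mounted at the origin on the work surface; the furniture and walls round the work are solid. World frame = base frame: x ahead of the robot, y to its left, z up, the work surface at z = 0. Lengths are in m, angles in rad, forces in N, time in s.
With the tool pointing down it reaches from about 0.35 to 0.9 m from the base axis. Payload 8.1 kg.
Tool frame: the origin (TCP) lies midway between the tips of the shut fingers; the grasp point (between the pads) lies 19 mm behind it; z points along the fingers, y is the line along which they close (so a half turn about z gives the same grasp; the last joint's range is limited). The gripper opens to 92 mm and grips with 3 to 60 N. Pads are 19 mm wide; open, the fingers measure 130 mm over their backs; the gripper's body (75 mm by 190 mm) begins 47 mm behind the grasp point.
Start: joints at [1.074, 0.434, 0.025, 1.573, -0.012, 1.134, -0.075], TCP at [0.24, -0.577, 0.227] pointing down, gripper open.
Joint ranges: [-2.62, 2.62], [-0.44, 2.09], [-1.27, 1.32], [0.08, 2.57], [-1.32, 4.46], [0.12, 2], [-2.74, 2.74]. Speed limits (rad/s): [2.22, 2.22, 3.01, 3.01, 3.14, 3.14, 3.14].

## Interface

Orientations are given as a rotation vector (axis times angle).
In Python, from plant import env gives the robot as it stands.
- The arm moves only by the shell command python3 -m inch 'ROWS' [FORCE]. ROWS is JSON, one flat list of numbers, 7 for each row, row after row: the turn, a rotation vector about the tool's x, y, z in degrees, then the shift along the tool's x, y, z in m, then the opening, from 0 (shut) to 1 (fully open). In form: [wx, wy, wz, x, y, z, fingers, wx, wy, wz, x, y, z, fingers, ...]. A call has exactly 10 rows; each row is the pose to reach, as a shift and turn from the pose commanded when the call began, along the tool's axes at that moment; what a row does not reach only later rows make up. A row lasts 1/10 s, in which the tool goes at most 50 mm and 8.59 degrees, less where a joint would pass 70% of its speed; a pose out of reach is approached as far as the arm can. A call with a gripper value outside its range is refused whole. The fingers move at their own pace and stop on an object; FORCE is the grip in N (left out, the last holds). Time passes only in rows, so rows that repeat a pose let the fingers close, or fill a call up. It gives the time, the measured TCP pose, the force, the opening and the grip force at its end, in the units of the state.
- env.sense(): the state, without advancing time (a new reading comes with each control period).
- env.capture(name): name is "scene" or "top"; returns a dict with "img" (384x512x3 uint8, red, green, blue), "intrinsics" (3x3 intrinsics, pixels), "extrinsics" (4x4, takes a point from world to camera coordinates). Camera axes: x right, y up, looking along -z (the intrinsics and any distortion apply to the point x, -y, -z); pixel columns grow to the right and rows downward; lengths in m; the calibration is good to about 2 mm. A picture is of the moment at which its call begins. There is no depth.
- env.sign_off(): hands the job in; it is judged then, once.
The state is a dict: "clock": time; "joints": joint angles; "dq": joint speeds; "effort": joint torques, N m; "eef_pos": TCP position; "tool_rot": TCP orientation; "force": force on the tool from outside, world axes, zero at the start; "wrist_torque": the same for the moment, N m; "finger_gap": finger opening in m; "finger_force": force on a finger pad.
Only numpy, scipy, OpenCV 4.12 (cv2) and the standard library are available. Lean on these libraries where they do the work, as an engineer would, in place of code of your own. Each camera call takes 0.05 s, during which the arm holds its last target. There are 200 camera calls.

## Task

Check the colour tiles on the locked measuring stage: lay every tile that is on the table flat, spot up, in a pocket of its own on the white carrier, and take the key from its wooden stand, push it fully home in the stage's lock and turn it anticlockwise to its stop to draw the bolt. Then slide the carrier by its black handle post so that the tiles you have come one after another under the fixed pointer, in the order red, yellow, green, blue, resting each for about a second with its white spot right under the tip. Finally slide the carrier home against its front and right stops, turn the key back to lock it, and put the key back upright in its stand, with the tiles still in their pockets and the jar, weight and loupe left alone.

Things in the scene. Friction and masses are not known exactly. Their poses are not given: they have to be found in the camera images.
- pointer_tip (a point): Brass tip of the fixed black measuring head, 10 mm above a tile lying in a pocket; the point is the tip. Axes = those of the whole stage, which may stand a little turned: x = way of the lower slide (away from the robot), y = way of the upper slide (to the left). The head's arm (24 mm wide, top 96 mm above the table) comes from a column 115 mm behind the tip.
- lock_mouth (a point): Middle of the slot in the top of the steel lock housing (60x60 mm, top 30 mm above the table) at the stage's front right. Slot 25.5 mm along this point's x, 9 mm wide, face 6 mm thick, hollow below: the key turns only when fully in (collar on the face) and cannot come out while turned.
- lock (a joint): Lock's turn, rad: 0 = bolt holds the carrier; grows anticlockwise from above to a stop at 1.2; drawn above 1.0, shot below 0.2; stays where left. The key has 0.13 rad of play each way: turn it about 1.35 to reach the stop, and back in line with the slot before pulling it out. It turns back only with the carrier home within 2 mm, where the hidden bolt meets its hole.
- slide_x (a joint): Lower slide of the carrier, m: 0 = home, front stop; grows along the stage's x to 0.15. Friction about 2.5 N, stays where left.
- slide_y (a joint): Upper slide of the carrier, m: 0 = home, right stop; grows along the stage's y to 0.14. Friction about 2.5 N, stays where left. Both slides start home, held by the bolt.
- handle (a point): Upright round black post on a tongue at the front of the white carrier, 20 mm in diameter, 52 mm tall, its foot 28 mm and its top 80 mm above the table; this point lies on its axis 60 mm above the table. It moves with the carrier; hold it to slide the carrier both ways.
- pocket_0 (a point): Middle of the floor of the right pocket of the white carrier, 28 mm above the table; 48x48 mm inside with a 3 mm high rim, in line with the stage's axes. Moves with the carrier. At home the pocket is 110 mm or more from the pointer.
- pocket_1 (a point): Middle of the floor of the middle pocket of the white carrier, 28 mm above the table; 48x48 mm inside with a 3 mm high rim, in line with the stage's axes. Moves with the carrier. At home the pocket is 110 mm or more from the pointer.
- pocket_2 (a point): Middle of the floor of the left pocket of the white carrier, 28 mm above the table; 48x48 mm inside with a 3 mm high rim, in line with the stage's axes. Moves with the carrier. At home the pocket is 110 mm or more from the pointer.
- key_grip (a point): Centre of the upright key's red grip: 34 wide (this point's x), 12 thick (y), 42 mm tall. The point is 28 mm above the underside of the brass collar (30 mm across) and 50 mm above the foot. Below: 8 mm round shank, flat bit 22 (x) x 6.5 (y) x 9 mm tall; a half turn makes no difference. With the collar on the face (fully home) the point is 28 mm above the lock or stand mouth.
- stand_mouth (a point): Middle of the slot in the top of the wooden key stand (64x64 mm, 30 mm tall, fixed) where the key stands at the start and belongs at the end; slot 28 mm along this point's x, 11 mm wide.
- tile_red_mid (a point): Centre of the red ceramic colour tile in its black base, 38x38x18 mm, 50 g, with a white spot 16 mm across in the middle of its top; z up, sides along x and y. This point is 9 mm above its underside. May be absent.
- tile_yellow_mid (a point): Centre of the yellow ceramic colour tile in its black base, 38x38x18 mm, 50 g, with a white spot 16 mm across in the middle of its top; z up, sides along x and y. This point is 9 mm above its underside. May be absent.
- tile_green_mid (a point): Centre of the green ceramic colour tile in its black base, 38x38x18 mm, 50 g, with a white spot 16 mm across in the middle of its top; z up, sides along x and y. This point is 9 mm above its underside. May be absent.
- tile_blue_mid (a point): Centre of the blue ceramic colour tile in its black base, 38x38x18 mm, 50 g, with a white spot 16 mm across in the middle of its top; z up, sides along x and y. This point is 9 mm above its underside. May be absent.
- jar: Small white jar with a red lid, 55 mm across, 80 mm tall, just left of the stage; a bystander; origin under its middle.
- lead_weight: Grey cloth-covered weight, 100x46x27 mm; a bystander; origin under its middle.
- loupe: Black stand loupe, 43 mm across, 38 mm tall; a bystander; origin under its middle.
There are look-alikes about, which are no part of the job. Of the things that look like the part that bears tile_green_mid, take the one that is farthest to the robot's left at the start.

How it is judged:
On the way, in this order (a step that is already met when the one before it is completed fails the run):
1. the key stands fully home in the lock and has been turned, so that the bolt is drawn (horizontal distance between key_grip and lock_mouth below 0.006 m and z of key_grip in the frame of lock_mouth below 0.032 m and value of joint lock above 1 rad), for 0.2 s.
2. the red tile (if present) rests in its pocket with its white spot under the pointer tip (horizontal distance between tile_red_mid and pointer_tip below 0.008 m and ((horizontal distance between tile_red_mid and pocket_0 below 0.012 m and z of tile_red_mid in the frame of pocket_0 between 0.006 and 0.012 m) or (horizontal distance between tile_red_mid and pocket_1 below 0.012 m and z of tile_red_mid in the frame of pocket_1 between 0.006 and 0.012 m) or (horizontal distance between tile_red_mid and pocket_2 below 0.012 m and z of tile_red_mid in the frame of pocket_2 between 0.006 and 0.012 m)) and angle between tile_red_mid's own z axis and vertical below 0.12 rad), for 0.7 s.
3. the yellow tile (if present) rests in its pocket with its white spot under the pointer tip (horizontal distance between tile_yellow_mid and pointer_tip below 0.008 m and ((horizontal distance between tile_yellow_mid and pocket_0 below 0.012 m and z of tile_yellow_mid in the frame of pocket_0 between 0.006 and 0.012 m) or (horizontal distance between tile_yellow_mid and pocket_1 below 0.012 m and z of tile_yellow_mid in the frame of pocket_1 between 0.006 and 0.012 m) or (horizontal distance between tile_yellow_mid and pocket_2 below 0.012 m and z of tile_yellow_mid in the frame of pocket_2 between 0.006 and 0.012 m)) and angle between tile_yellow_mid's own z axis and vertical below 0.12 rad), for 0.7 s.
4. the green tile (if present) rests in its pocket with its white spot under the pointer tip (horizontal distance between tile_green_mid and pointer_tip below 0.008 m and ((horizontal distance between tile_green_mid and pocket_0 below 0.012 m and z of tile_green_mid in the frame of pocket_0 between 0.006 and 0.012 m) or (horizontal distance between tile_green_mid and pocket_1 below 0.012 m and z of tile_green_mid in the frame of pocket_1 between 0.006 and 0.012 m) or (horizontal distance between tile_green_mid and pocket_2 below 0.012 m and z of tile_green_mid in the frame of pocket_2 between 0.006 and 0.012 m)) and angle between tile_green_mid's own z axis and vertical below 0.12 rad), for 0.7 s.
5. the blue tile (if present) rests in its pocket with its white spot under the pointer tip (horizontal distance between tile_blue_mid and pointer_tip below 0.008 m and ((horizontal distance between tile_blue_mid and pocket_0 below 0.012 m and z of tile_blue_mid in the frame of pocket_0 between 0.006 and 0.012 m) or (horizontal distance between tile_blue_mid and pocket_1 below 0.012 m and z of tile_blue_mid in the frame of pocket_1 between 0.006 and 0.012 m) or (horizontal distance between tile_blue_mid and pocket_2 below 0.012 m and z of tile_blue_mid in the frame of pocket_2 between 0.006 and 0.012 m)) and angle between tile_blue_mid's own z axis and vertical below 0.12 rad), for 0.7 s.
6. the carrier is back home against both stops and the key, still in the lock, has been turned back, so that the bolt holds the carrier again (value of joint each of slide_x, slide_y below 0.005 m and horizontal distance between key_grip and lock_mouth below 0.006 m and z of key_grip in the frame of lock_mouth below 0.032 m and value of joint lock below 0.2 rad), for 0.2 s.
At the end, for the whole second after the job is handed in: Carrier within 5 mm of home on both slides, lock below 0.2 rad, key upright (within 0.2 rad) and fully down in its stand (within 10 mm of its mouth's middle, collar within 5 mm of the top), and every tile present lying flat in a pocket, spot up, within 9 mm of the pocket's middle (value of joint each of slide_x, slide_y below 0.005 m and value of joint lock below 0.2 rad and horizontal distance between key_grip and stand_mouth below 0.01 m and z of key_grip in the frame of stand_mouth below 0.033 m and angle between key_grip's own z axis and vertical below 0.2 rad and ((horizontal distance between tile_red_mid and pocket_0 below 0.009 m and z of tile_red_mid in the frame of pocket_0 between 0.006 and 0.012 m) or (horizontal distance between tile_red_mid and pocket_1 below 0.009 m and z of tile_red_mid in the frame of pocket_1 between 0.006 and 0.012 m) or (horizontal distance between tile_red_mid and pocket_2 below 0.009 m and z of tile_red_mid in the frame of pocket_2 between 0.006 and 0.012 m)) and angle between each of tile_red_mid, tile_yellow_mid, tile_green_mid, tile_blue_mid's own z axis and vertical below 0.12 rad and ((horizontal distance between tile_yellow_mid and pocket_0 below 0.009 m and z of tile_yellow_mid in the frame of pocket_0 between 0.006 and 0.012 m) or (horizontal distance between tile_yellow_mid and pocket_1 below 0.009 m and z of tile_yellow_mid in the frame of pocket_1 between 0.006 and 0.012 m) or (horizontal distance between tile_yellow_mid and pocket_2 below 0.009 m and z of tile_yellow_mid in the frame of pocket_2 between 0.006 and 0.012 m)) and ((horizontal distance between tile_green_mid and pocket_0 below 0.009 m and z of tile_green_mid in the frame of pocket_0 between 0.006 and 0.012 m) or (horizontal distance between tile_green_mid and pocket_1 below 0.009 m and z of tile_green_mid in the frame of pocket_1 between 0.006 and 0.012 m) or (horizontal distance between tile_green_mid and pocket_2 below 0.009 m and z of tile_green_mid in the frame of pocket_2 between 0.006 and 0.012 m)) and ((horizontal distance between tile_blue_mid and pocket_0 below 0.009 m and z of tile_blue_mid in the frame of pocket_0 between 0.006 and 0.012 m) or (horizontal distance between tile_blue_mid and pocket_1 below 0.009 m and z of tile_blue_mid in the frame of pocket_1 between 0.006 and 0.012 m) or (horizontal distance between tile_blue_mid and pocket_2 below 0.009 m and z of tile_blue_mid in the frame of pocket_2 between 0.006 and 0.012 m))); the robot touches nothing.
It fails at once if the small jar is shoved aside (distance of jar from where it was at the start of the episode above 0.03 m).
It fails at once if the weight is shoved aside (distance of lead_weight from where it was at the start of the episode above 0.03 m).
It fails at once if the loupe is shoved aside (distance of loupe from where it was at the start of the episode above 0.03 m).
Of tile_red, tile_yellow, tile_green, tile_blue only 2 to 3 are there at a start; the rules pass over those that are not, and their reading is None.
At some moment in a run one of tile_red, tile_yellow, tile_green, tile_blue may be knocked a few centimetres aside while the robot is not near it.
It also fails if it takes over 210 s, if anything falls off the work surface, if the arm or the gripper's body presses on something with over 40 N, if the wrist force passes 120 N, or if a joint passes its speed limit or range.

## Working session

There is one attempt and no reset: what is moved stays moved. The work goes in short steps, Python scripts to look and compute and a shell command to move; the robot and the scene stay as the last step left them, time stands still between calls to the robot, and variables do not carry over. Pictures are saved under pics/ and viewed, at most 14 in all, crops included, and the job is handed in when it is done.

```bash
ls; mkdir -p pics; python3 - <<'E'
from plant import env
import cv2
s=env.sense(); print({k:s[k] for k in('clock','eef_pos','tool_rot','force','finger_gap')})
for n in('scene','top'):
    c=env.capture(n); cv2.imwrite(f'pics/{n}0.png',cv2.resize(c['img'][:,:,::-1],(800,600),interpolation=cv2.INTER_CUBIC))
    cv2.imwrite(f'pics/{n}0raw.png',c['img'][:,:,::-1])
    print(n,c['intrinsics'],c['extrinsics'],c.keys())
E
```

```text
pics
{'clock': 0.0, 'eef_pos': array([ 0.23954207, -0.57672623,  0.22593682]), 'tool_rot': array([-3.07942623e+00, -6.14214568e-01,  7.42046195e-04]), 'force': array([0.03996535, 0.2046801 , 0.35879077]), 'finger_gap': 0.09154003503898636}
scene [[352.86851891   0.         255.58698383]
 [  0.         352.86851891 190.85567699]
 [  0.           0.           1.        ]] [[-0.69482935 -0.71907201  0.01214981  0.377334  ]
 [ 0.55177532 -0.52218537  0.65028181 -0.31915262]
 [-0.461255    0.45853885  0.75959591 -0.84178331]
 [ 0.          0.          0.          1.        ]] dict_keys(['img', 'intrinsics', 'extrinsics'])
top [[426.37656855   0.         264.03031503]
 [  0.         426.37656855 190.049357  ]
 [  0.           0.           1.        ]] [[ 0.00832941 -0.99989307 -0.01201961 -0.00350005]
 [ 0.99377801  0.0069422   0.11116241 -0.56489262]
 [-0.11106708 -0.01287074  0.99372956 -1.41475668]
 [ 0.          0.          0.          1.        ]] dict_keys(['img', 'intrinsics', 'extrinsics'])
```

View pics/scene0.png

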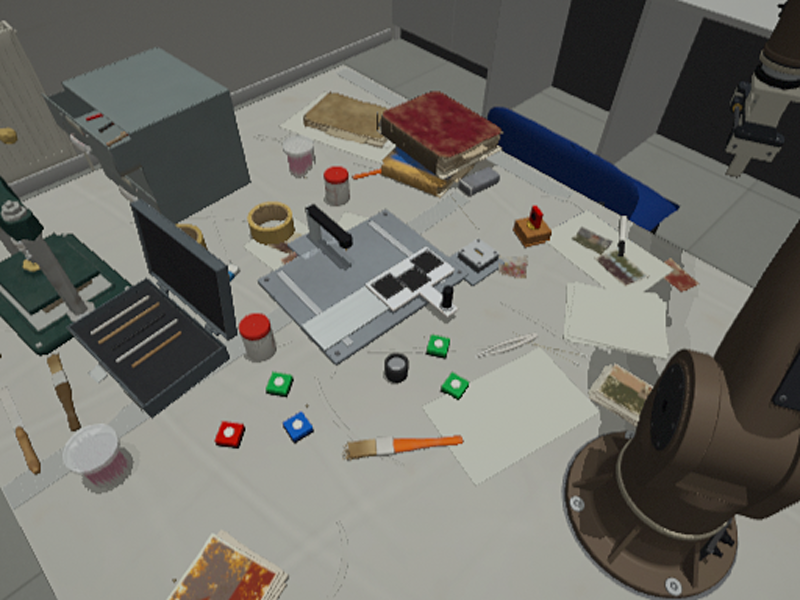

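View pics/top0.png

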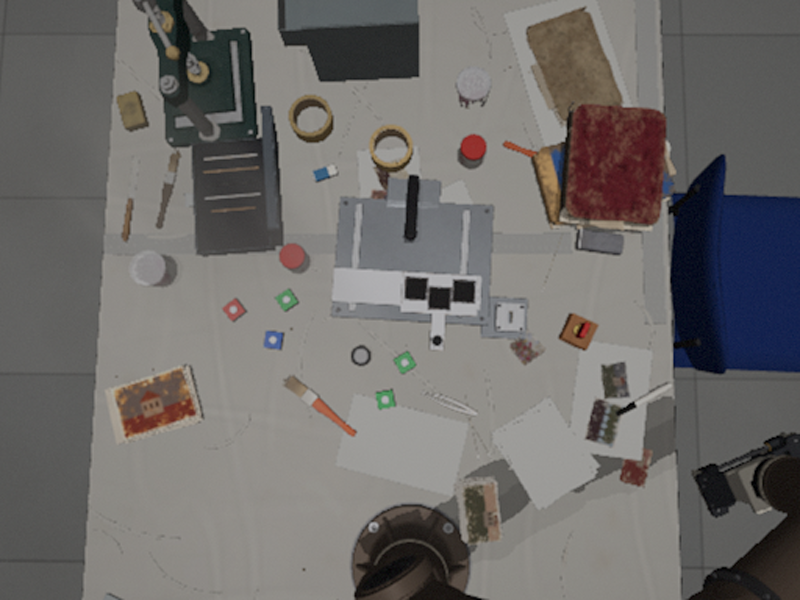

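```bash
cat > h.py <<'E'
import numpy as np, cv2
from plant import env
from scipy.spatial.transform import Rotation as R
def cap(n):
    c=env.capture(n); return c['img'][:,:,::-1].copy(),np.array(c['intrinsics']),np.array(c['extrinsics'])
def proj(K,E,P):
    p=(E[:3,:3]@np.atleast_2d(P).T).T+E[:3,3]; q=p*[1,-1,-1]; q=q@K.T; return q[:,:2]/q[:,2:]
def back(K,E,uv,z):
    uv=np.atleast_2d(uv); d=np.c_[uv,np.ones(len(uv))]@np.linalg.inv(K).T*[1,-1,-1]
    d=d@E[:3,:3]; o=-E[:3,:3].T@E[:3,3]; t=(z-o[2])/d[:,2]; return o+d*t[:,None]
def tri(cs,uvs):
    A=[];b=[]
    for (K,E),uv in zip(cs,uvs):
        o=back(K,E,uv,0)[0]; d=back(K,E,uv,.2)[0]-o; d/=np.linalg.norm(d); M=np.eye(3)-np.outer(d,d); A.append(M); b.append(M@o)
    return np.linalg.lstsq(np.vstack(A),np.hstack(b),rcond=None)[0]
RNG={'red':[((0,120,80),(8,255,255)),((172,120,80),(180,255,255))],'yellow':[((20,120,80),(34,255,255))],'green':[((50,120,50),(85,255,255))],'blue':[((100,120,60),(125,255,255))]}
def blobs(img,col,amin=25,amax=250):
    h=cv2.cvtColor(img,cv2.COLOR_BGR2HSV); m=sum(cv2.inRange(h,*r) for r in RNG[col])
    m=cv2.morphologyEx(m,cv2.MORPH_CLOSE,np.ones((5,5),np.uint8))
    n,l,s,c=cv2.connectedComponentsWithStats(m); out=[]
    for i in range(1,n):
        if amin<s[i,4]<amax:
            pts=np.argwhere(l==i)[:,::-1].astype(np.float32); out.append((c[i],s[i,4],pts))
    return out
def crop(img,x0,y0,w,h,f,name):
    cv2.imwrite(name,cv2.resize(img[y0:y0+h,x0:x0+w],None,fx=f,fy=f,interpolation=cv2.INTER_CUBIC))
E
python3 - <<'E'
from h import *
for n in('scene','top'):
    img,K,E=cap(n); cv2.imwrite(f'pics/{n}1raw.png',img); np.savez(f'{n}.npz',K=K,E=E)
    for c in RNG:
        for ce,a,pts in blobs(img,c):
            w=back(K,E,pts,.018)[:,:2].astype(np.float32); r=cv2.minAreaRect(w*1000)
            print(n,c,ce.round(1),a,back(K,E,ce,.018)[0].round(4),'rect',np.round(r[0],1),np.round(r[1],1),round(r[2],1))
    if n=='top': crop(img,205,100,190,130,4,'pics/ctop.png')
    else: crop(img,160,125,200,110,4,'pics/cscene.png')
E
```

```text
scene red [214.8 111.8] 142 [ 0.9413 -0.169   0.018 ] rect [ 941.4 -167.7] [57.5 61.8] 46.9
scene red [343.1 137.8] 70 [ 0.5155 -0.4047  0.018 ] rect [ 514.1 -400.9] [26.2 70.8] 28.3
scene red [435.5 179.5] 125 [ 0.1906 -0.457   0.018 ] rect [ 190.4 -458.6] [45.1 43. ] 72.6
scene red [146.3 277. ] 205 [0.5342 0.3938 0.018 ] rect [534.7 393.7] [37.4 37.6] 38.8
scene yellow [ 4.3 86.8] 80 [1.6497 0.3469 0.018 ] rect [1649.8  346.2] [33.  73.6] 71.1
scene yellow [257.1 106.8] 57 [ 0.854  -0.3085  0.018 ] rect [ 856.  -309.3] [75.7 22.4] 10.4
scene yellow [124.5 148.4] 36 [0.9946 0.185  0.018 ] rect [999.2 185.6] [81.2 22.8] 4.9
scene yellow [ 18.8 169.7] 34 [1.1367 0.4823 0.018 ] rect [1136.1  482. ] [37.4 13.6] 18.1
scene green [280.  220.8] 145 [0.4209 0.0207 0.018 ] rect [421.2  20.4] [36.4 39.4] 29.1
scene green [178.4 245.3] 148 [0.5547 0.2799 0.018 ] rect [555.5 279.5] [37.9 38.7] 35.4
scene green [290.8 246.6] 143 [0.3416 0.062  0.018 ] rect [342.2  61.4] [37.1 38.7] 11.2
scene blue [258.9 100.6] 85 [ 0.8783 -0.3418  0.018 ] rect [ 878.7 -337.7] [36.7 93.5] 84.2
scene blue [190.3
[... 419 characters left out ...]
6.0
top red [ 95.  253.2] 43 [0.3474 0.5713 0.018 ] rect [349.5 572. ] [18.3 39.1] 18.9
top red [212.2 265.7] 141 [0.3093 0.173  0.018 ] rect [303.2 168.8] [109.5  19.5] 49.0
top red [404.7 302.2] 154 [ 0.1957 -0.4682  0.018 ] rect [ 194.7 -469.1] [48.3 41.4] 74.7
top green [246.4 255.1] 65 [0.3456 0.0587 0.018 ] rect [345.   59.4] [32.1 32.4] 12.1
top blue [357.2 104.4] 89 [ 0.8695 -0.3219  0.018 ] rect [ 862.3 -319.4] [24.4 68.1] 89.0
top blue [205.3 111.2] 46 [0.8427 0.2091 0.018 ] rect [842.6 209.2] [20.5 25.4] 19.2
top blue [176.1 216.9] 61 [0.4722 0.3    0.018 ] rect [471.4 304.2] [34.  31.9] 84.1
top blue [435.4 229. ] 107 [ 0.4382 -0.578   0.018 ] rect [ 440.  -581.3] [37.  36.4] 0.5
```

View pics/ctop.png

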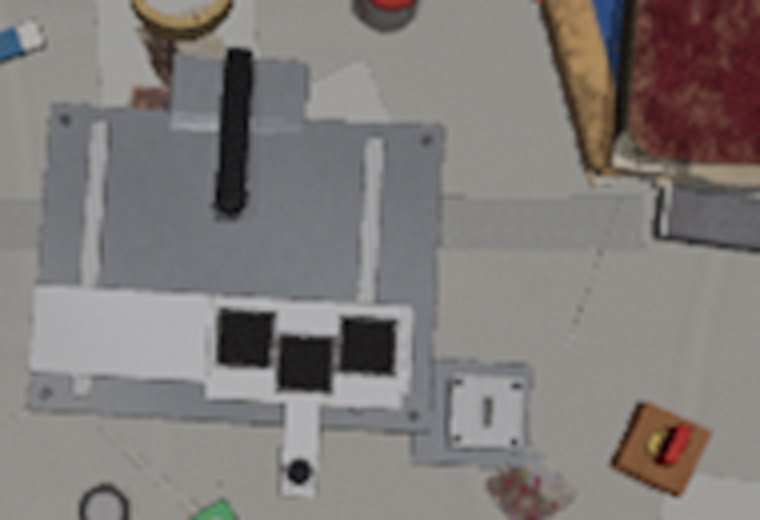

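View pics/cscene.png

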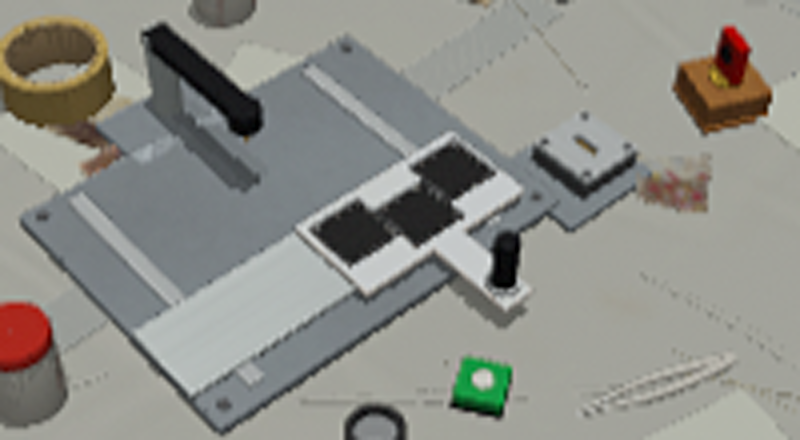

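```bash
cat > loc.py <<'E'
from h import *
def up(img): return cv2.resize(img,None,fx=4,fy=4,interpolation=cv2.INTER_CUBIC)
def px(c): return (np.asarray(c)+.5)/4-.5
def comps(m,amin,amax,roi):
    x0,y0,x1,y1=[4*v for v in roi]; k=np.zeros_like(m); k[y0:y1,x0:x1]=m[y0:y1,x0:x1]
    n,l,s,c=cv2.connectedComponentsWithStats(k)
    return [(px(c[i]),s[i,4]/16,px(np.argwhere(l==i)[:,::-1]).astype(np.float32)) for i in range(1,n) if amin<s[i,4]/16<amax]
def tiles(img,K,E,amin=40):
    U=up(img); h=cv2.cvtColor(U,cv2.COLOR_BGR2HSV); out=[]
    R2={'red':[((0,110,60),(8,255,255)),((172,110,60),(180,255,255))],'yellow':[((20,110,80),(34,255,255))],'green':[((50,90,50),(85,255,255))],'blue':[((100,90,50),(125,255,255))]}
    for c in R2:
        m=sum(cv2.inRange(h,*r) for r in R2[c]).astype(np.uint8)
        cs,hi=cv2.findContours(m,cv2.RETR_CCOMP,cv2.CHAIN_APPROX_NONE)
        for i,ct in enumerate(cs):
            if hi[0][i][3]<0 and amin<cv2.contourArea(ct)/16<300 and hi[0][i][2]>=0:
                hs=[];j=hi[0][i][2]
                while j>=0: hs.append(cs[j]); j=hi[0][j][0]
                hole=max(hs,key=cv2.contourArea); M=cv2.moments(hole)
                if cv2.contourArea(hole)/16<5: continue
                uv=px([M['m10']/M['m00'],M['m01']/M['m00']])
                w=back(K,E,px(ct[:,0]),.018)[:,:2].astype(np.float32)*1000; r=cv2.minAreaRect(w)
                out.append((c,uv.round(2),back(K,E,uv,.018)[0][:2].round(4),np.round(r[1],1),round(r[2],1)))
    return out
E
python3 - <<'E'
from loc import *
D={n:(cv2.imread(f'pics/{n}1raw.png'),*[np.load(f'{n}.npz')[k] for k in'KE']) for n in('scene','top')}
for n in D:
    for t in tiles(*D[n]): print(n,*t)
img,K,E=D['top']; U=up(img); g=cv2.cvtColor(U,cv2.COLOR_BGR2GRAY)
m=(g<75).astype(np.uint8)
for c,a,p in comps(m,40,2000,(250,170,320,230)):
    z=.08 if c[1]>205 else .029
    r=cv2.minAreaRect(back(K,E,p,z)[:,:2].astype(np.float32)*1000); print('dark top',c.round(2),round(a),np.round(r[0],1),np.round(r[1],1),round(r[2],1))
m=((g>165)).astype(np.uint8)
for c,a,p in comps(m,100,4000,(312,180,345,220)):
    r=cv2.minAreaRect(back(K,E,p,.03)[:,:2].astype(np.float32)*1000); print('lockface',c.round(2),round(a),np.round(r[0],1),np.round(r[1],1),round(r[2],1))
h=cv2.cvtColor(U,cv2.COLOR_BGR2HSV)
for c,a,p in comps(cv2.inRange(h,(5,90,50),(17,255,255)),100,4000,(350,190,390,230)):
    r=cv2.minAreaRect(back(K,E,p,.03)[:,:2].astype(np.float32)*1000); print('stand',c.round(2),round(a),np.round(r[0],1),np.round(r[1],1),round(r[2],1))
for n,roi in(('top',(360,195,390,225)),('scene',(330,120,355,150))):
    img,K,E=D[n]; h=cv2.cvtColor(up(img),cv2.COLOR_BGR2HSV); mm=cv2.inRange(h,(0,150,60),(4,255,255))|cv2.inRange(h,(174,150,60),(180,255,255))
    for c,a,p in comps(mm,5,400,roi):
        r=cv2.minAreaRect(back(K,E,p,.079)[:,:2].astype(np.float32)*1000); print('key',n,c.round(2),round(a),np.round(r[0],1),np.round(r[1],1),round(r[2],1), 'at z.058',back(K,E,c,.058)[0].round(4))
# crops scene: manual points -> triangulate
C=[D[n][1:] for n in('top','scene')]
def T(a): return (np.array(a)+.5)/4-.5+[205,100]
def S(a): return (np.array(a)+.5)/4-.5+[160,125]
print('lock slot',back(*C[0],T((488,411)),.03),back(*C[1],S((585,144)),.03))
print('handle',back(*C[0],T((298,470)),.08),back(*C[1],S((507,238)),.08), tri(C,[T((298,470)),S((507,238))]))
print('tip',back(*C[1],S((247,139)),.056),back(*C[0],T((230,210)),.085))
for nm,a,b in(('L',(245,339),(355,233)),('M',(305,363),(422,216)),('R',(368,346),(453,170))): print(nm,back(*C[0],T(a),.029),back(*C[1],S(b),.029))
print('jar',back(*C[0],((292+.5)/800*512-.5,(257+.5)/600*384-.5),.08))
U2=D['scene'][0]; crop(U2,320,110,60,40,10,'pics/k1.png'); crop(D['scene'][0],195,140,60,50,10,'pics/tip.png')
a=cv2.resize(D['scene'][0][113:153,325:365],(400,400),interpolation=cv2.INTER_CUBIC);b=cv2.resize(D['scene'][0][140:180,195:235],(400,400),interpolation=cv2.INTER_CUBIC)
cv2.imwrite('pics/kt.png',np.hstack([a,b]))
E
```

```text
scene red [155.55 377.76] [0.3224 0.507 ] [37.4 54.4] 19.1
scene red [146.07 276.07] [0.5369 0.3928] [39.3 39.9] 38.2
scene red [341.12 138.08] [ 0.5193 -0.3981] [28.2 77.7] 26.7
scene green [291.16 245.25] [0.3439 0.0581] [38.7 41.4] 11.1
scene green [178.1  243.69] [0.5594 0.2773] [38.8 40.7] 35.9
scene green [280.29 219.35] [0.424  0.0164] [37.8 42.7] 30.6
scene green [ 76.9  181.43] [0.9619 0.3713] [ 60.6 134.7] 61.3
scene blue [189.93 271.21] [0.4712 0.3042] [38.6 43. ] 82.4
top red [222.98 274.75] [0.2797 0.1363] [111.3  21. ] 50.1
top red [148.81 197.59] [0.5376 0.3958] [34.1 34.1] 38.8
top green [246.09 255.43] [0.3444 0.0596] [36.  35.5] 12.1
top green [258.57 231.6 ] [0.4247 0.0183] [35.5 34.8] 30.5
top green [182.66 191.37] [0.5599 0.2801] [34.8 33.8] 34.8
top blue [174.11 217.1 ] [0.4715 0.3067] [36.5 35.2] 82.4
dark top [265.79 184.22] 178 [585.1  -5.2] [46.6 46.9] 86.7
dark top [296.36 186.08] 179 [ 579.8 -109. ] [46.3 46.9] 85.5
dark top [280.83 190.42] 176 [564.3 -56.4] [46.  45.9] 87.7
stand [369.19 212.09] 285 [ 493.7 -355.3] [64.6 63.4] 64.9
key top [373.6 210.9] 38 [ 492.8 -355.6] [15.  37.2] 60.7 at z.058 [ 0.4952 -0.3618  0.058 ]
key scene [343.14 138.27] 61 [ 480.3 -335.9] [24.  69.7] 29.1 at z.058 [ 0.4912 -0.3592  0.058 ]
lock slot [[ 0.524645   -0.21098742  0.03      ]] [[ 0.52379041 -0.21017137  0.03      ]]
handle [[ 0.4712021  -0.04964338  0.08      ]] [[ 0.47010952 -0.05213574  0.08      ]] [ 0.47017246 -0.05029785  0.08163825]
tip [[0.69660239 0.00345373 0.056     ]] [[0.68474915 0.00746748 0.085     ]]
L [[ 0.58465089 -0.00525619  0.029     ]] [[ 0.58262237 -0.00671293  0.029     ]]
M [[ 0.56446641 -0.05635484  0.029     ]] [[ 0.55962515 -0.05701722  0.029     ]]
R [[ 0.57937137 -0.10979486  0.029     ]] [[ 0.57801004 -0.11075982  0.029     ]]
jar [[0.64337359 0.25665464 0.08      ]]
```

View pics/kt.png

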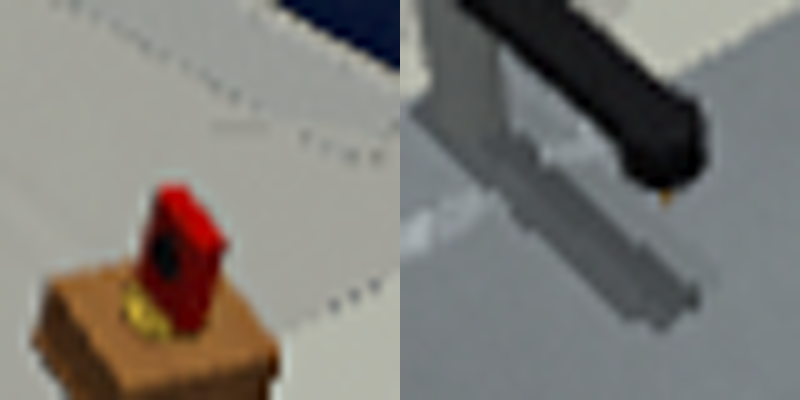

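```bash
cat > go.py <<'E'
import sys
from h import *
def st():
    s=env.sense(); M=R.from_rotvec(s['tool_rot']).as_matrix()
    return s,M,np.degrees(np.arctan2(M[1,1],M[0,1]))
def need(p,ang,tilt=True):
    s,M,a=st(); a=np.radians(ang); y=np.array([np.cos(a),np.sin(a),0]); z=np.array([0,0,-1.]); G=np.c_[np.cross(y,z),y,z]
    w=np.degrees(R.from_matrix(M.T@G).as_rotvec()); d=M.T@(np.array(p)-s['eef_pos'])
    return w.round(2),d.round(4)
if __name__=='__main__':
    s,M,a=st(); print('t',round(s['clock'],2),'pos',s['eef_pos'].round(4),'yang',round(a,2),'tiltz',M[:,2].round(3),'F',s['force'].round(1),'gap',round(s['finger_gap'],4),'q',np.round(s['joints'],2))
    for a in sys.argv[1:]:
        v=[float(t) for t in a.split(',')]; print(a,'->',*need(v[:3],v[3]))
E
python3 go.py .537,.395,.2,38.5 .537,.395,.008,38.5
```

```text
t 0.2 pos [ 0.2396 -0.5769  0.2263] yang -67.44 tiltz [-0.     0.001 -1.   ] F [-0.5  0.2 -0.7] gap 0.0919 q [ 1.07  0.43  0.02  1.57 -0.01  1.13 -0.08]
.537,.395,.2,38.5 -> [-4.0000e-02 -5.0000e-02 -1.0594e+02] [ 0.6474 -0.7835  0.0269]
.537,.395,.008,38.5 -> [-4.0000e-02 -5.0000e-02 -1.0594e+02] [ 0.6475 -0.7833  0.2189]
```

```bash
python3 -m inch '[0,0,-5,0.04,-0.03,-0.02,1, 0,0,-10,0.08,-0.07,-0.02,1, 0,0,-16,0.12,-0.11,-0.02,1, 0,0,-22,0.16,-0.15,-0.02,1, 0,0,-28,0.2,-0.19,-0.02,0.6, 0,0,-34,0.24,-0.23,-0.02,0.6, 0,0,-40,0.28,-0.265,-0.02,0.6, 0,0,-46,0.32,-0.3,-0.02,0.6, 0,0,-50,0.35,-0.33,-0.02,0.6, 0,0,-53,0.37,-0.35,-0.02,0.6]' 40; python3 go.py .537,.395,.2,38.5
```

```text
clock: 1.2
eef_pos: [0.4423, -0.1224, 0.2469]
tool_rot: [2.48, 1.927, 0.0]
force: [1.5, -1.6, 0.2]
finger_gap: 0.0555
finger_force: 0.0
t 1.2 pos [ 0.4423 -0.1224  0.2469] yang -14.3 tiltz [ 0. -0. -1.] F [ 1.5 -1.6  0.2] gap 0.0555 q [ 0.52  0.18 -0.42  1.9   0.08  1.08 -0.18]
.537,.395,.2,38.5 -> [ 2.00e-02  3.00e-02 -5.28e+01] [ 0.5248 -0.0361  0.0467]
```

```bash
python3 -m inch '[0,0,-5,0.04,0,0.01,0.6, 0,0,-11,0.09,0,0.01,0.6, 0,0,-17,0.138,-0.005,0.01,0.6, 0,0,-23,0.186,-0.01,0.01,0.6, 0,0,-29,0.234,-0.015,0.02,0.6, 0,0,-35,0.282,-0.02,0.03,0.6, 0,0,-41,0.33,-0.025,0.04,0.6, 0,0,-46,0.378,-0.03,0.04,0.6, 0,0,-50,0.425,-0.035,0.04,0.6, 0,0,-52.8,0.47,-0.036,0.04,0.6]'; python3 - <<'E'
from loc import *
from go import need
for n in('top','scene'):
    for t in tiles(*cap(n)): 
        if t[0]!='red' or t[2][0]>.5: print(n,*t)
print(need((.537,.395,.06),38.5),need((.537,.395,.008),38.5))
E
```

```text
clock: 2.2
eef_pos: [0.5239, 0.342, 0.2064]
tool_rot: [-1.364, -2.83, 0.001]
force: [0.7, -0.4, 1.0]
finger_gap: 0.0554
finger_force: 0.0
top green [246.07 255.42] [0.3445 0.0596] [36.1 35.2] 12.9
top green [258.59 231.57] [0.4248 0.0183] [35.5 34.8] 30.5
scene red [146.06 276.05] [0.537  0.3928] [39.9 40.9] 38.0
scene red [341.09 138.08] [ 0.5193 -0.3981] [27.9 77.8] 26.9
scene green [291.18 245.25] [0.3439 0.0581] [39.  42.3] 11.2
scene green [178.08 243.66] [0.5596 0.2773] [39.6 43.2] 35.1
scene green [280.28 219.34] [0.424  0.0164] [37.7 44.7] 29.8
scene green [ 77.28 181.15] [0.9622 0.3699] [ 58.  114.6] 55.0
scene blue [189.96 271.22] [0.4711 0.3041] [39.2 43.4] 82.4
(array([ 0.09, -0.26,  0.32]), array([0.028 , 0.041 , 0.1465])) (array([ 0.09, -0.26,  0.32]), array([0.0278, 0.0409, 0.1985]))
```

```bash
python3 -m inch '[0,0,0.3,0.028,0.041,0.03,0.6, 0,0,0.3,0.028,0.041,0.07,0.6, 0,0,0.3,0.028,0.041,0.11,0.6, 0,0,0.3,0.028,0.041,0.15,0.6, 0,0,0.3,0.028,0.041,0.17,0.6, 0,0,0.3,0.028,0.041,0.185,0.6, 0,0,0.3,0.028,0.041,0.193,0.6, 0,0,0.3,0.028,0.041,0.198,0.6, 0,0,0.3,0.028,0.041,0.198,0.6, 0,0,0.3,0.028,0.041,0.198,0.6]' 25
python3 -m inch '[0,0,0,0,0,0,0.3, 0,0,0,0,0,0,0.3, 0,0,0,0,0,0,0.3, 0,0,0,0,0,0,0.3, 0,0,0,0,0,0,0.3, 0,0,0,0,0,-0.02,0.3, 0,0,0,0,0,-0.06,0.3, 0,0,0,0,0,-0.1,0.3, 0,0,0,0,0,-0.14,0.3, 0,0,0,0,0,-0.15,0.3]' 25; python3 go.py .584,-.0058,.2,-3 .584,-.0058,.036,-3
```

```text
clock: 3.3
eef_pos: [0.5396, 0.3877, 0.0098]
tool_rot: [1.376, 2.824, 0.002]
force: [-0.3, -0.0, 0.4]
finger_gap: 0.0548
finger_force: 0.0
clock: 4.3
eef_pos: [0.5402, 0.3892, 0.1635]
tool_rot: [1.375, 2.822, 0.009]
force: [0.4, 1.8, -0.2]
finger_gap: 0.0375
finger_force: 25.0
t 4.3 pos [0.5402 0.3892 0.1635] yang 38.06 tiltz [ 0.005  0.004 -1.   ] F [ 0.4  1.8 -0.2] gap 0.0375 q [-0.3   0.64 -0.66  1.51  0.42  1.13 -0.38]
.584,-.0058,.2,-3 -> [ 0.33 -0.16 41.06] [-0.338  -0.2088 -0.038 ]
.584,-.0058,.036,-3 -> [ 0.33 -0.16 41.06] [-0.3381 -0.2098  0.126 ]
```

```bash
python3 -m inch '[0,0,4,-0.02,-0.012,-0.03,0.3, 0,0,9,-0.055,-0.034,-0.03,0.3, 0,0,14,-0.095,-0.059,-0.03,0.3, 0,0,19,-0.137,-0.085,-0.03,0.3, 0,0,24,-0.179,-0.111,-0.03,0.3, 0,0,29,-0.221,-0.137,-0.03,0.3, 0,0,34,-0.263,-0.163,-0.03,0.3, 0,0,38,-0.3,-0.187,-0.03,0.3, 0,0,41,-0.33,-0.206,-0.03,0.3, 0,0,41,-0.342,-0.213,-0.03,0.3]'
python3 -m inch '[0,0,0,0,0,0,0.3, 0,0,0,0,0,0,0.3, 0,0,0,0,0,0,0.3, 0,0,0,0,0,0,0.3, 0,0,0,0,0,0,0.3, 0,0,0,0,0,0,0.3, 0,0,0,0,0,0,0.3, 0,0,0,0,0,0,0.3, 0,0,0,0,0,0,0.3, 0,0,0,0,0,0,0.3]'; python3 go.py .5837,-.0113,.035,-3
```

```text
clock: 5.3
eef_pos: [0.5818, -0.0186, 0.1877]
tool_rot: [2.285, 2.155, -0.004]
force: [0.3, 0.3, -0.4]
finger_gap: 0.0373
finger_force: 25.0
clock: 6.3
eef_pos: [0.5822, -0.0134, 0.1888]
tool_rot: [2.278, 2.163, 0.0]
force: [-0.5, -0.6, -0.7]
finger_gap: 0.0378
finger_force: 25.0
t 6.3 pos [ 0.5822 -0.0134  0.1888] yang -2.95 tiltz [ 0. -0. -1.] F [-0.5 -0.6 -0.7] gap 0.0378 q [ 0.28  0.45 -0.49  1.7   0.24  1.05 -0.34]
.5837,-.0113,.035,-3 -> [0.01 0.   0.05] [0.0022 0.0013 0.1538]
```

```bash
python3 -m inch '[0,0,0,0.002,0.001,0.03,0.3, 0,0,0,0.002,0.001,0.07,0.3, 0,0,0,0.002,0.001,0.105,0.3, 0,0,0,0.002,0.001,0.125,0.3, 0,0,0,0.002,0.001,0.138,0.3, 0,0,0,0.002,0.001,0.146,0.3, 0,0,0,0.002,0.001,0.15,0.3, 0,0,0,0.002,0.001,0.15,0.3, 0,0,0,0.002,0.001,0.15,0.3, 0,0,0,0.002,0.001,0.15,0.3]'; python3 go.py
python3 -m inch '[0,0,0,0,0,0,0.5, 0,0,0,0,0,0,0.5, 0,0,0,0,0,0,0.5, 0,0,0,0,0,-0.02,0.5, 0,0,0,0,0,-0.06,0.5, 0,0,0,0,0,-0.1,0.5, 0,0,0,0,0,-0.14,0.5, 0,0,0,0,0,-0.15,0.5, 0,0,0,0,0,-0.15,0.5, 0,0,0,0,0,-0.15,0.5]'; python3 go.py .4714,.3055,.19,-7.6
```

```text
clock: 7.3
eef_pos: [0.5839, -0.0114, 0.0396]
tool_rot: [2.277, 2.163, 0.002]
force: [-0.2, 0.0, -0.3]
finger_gap: 0.0376
finger_force: 25.0
t 7.3 pos [ 0.5839 -0.0114  0.0396] yang -2.95 tiltz [ 0.001 -0.    -1.   ] F [-0.2  0.  -0.3] gap 0.0376 q [ 0.22  0.62 -0.43  1.84  0.36  0.76 -0.45]
clock: 8.3
eef_pos: [0.5827, -0.0116, 0.1876]
tool_rot: [-2.277, -2.163, 0.002]
force: [-0.5, 0.6, -0.3]
finger_gap: 0.0461
finger_force: 0.0
t 8.3 pos [ 0.5827 -0.0116  0.1876] yang -2.95 tiltz [-0.001 -0.    -1.   ] F [-0.5  0.6 -0.3] gap 0.0461 q [ 0.28  0.45 -0.5   1.7   0.24  1.05 -0.35]
.4714,.3055,.19,-7.6 -> [-0.07  0.03  4.65] [ 0.311  -0.1274 -0.0023]
```

Now blue; verify the red tile once the gripper is out of the way.

```bash
python3 -m inch '[0,0,0.5,0.02,-0.008,0,0.6, 0,0,1,0.055,-0.022,0,0.6, 0,0,2,0.1,-0.041,0,0.6, 0,0,3,0.145,-0.06,0,0.6, 0,0,4,0.19,-0.078,0,0.6, 0,0,4.6,0.235,-0.096,0,0.6, 0,0,4.6,0.275,-0.113,0,0.6, 0,0,4.6,0.3,-0.123,0,0.6, 0,0,4.6,0.311,-0.127,0,0.6, 0,0,4.6,0.311,-0.127,0,0.6]'
python3 - <<'E'
from loc import *
from go import need
for n in('top','scene'):
    a=cap(n)
    for t in tiles(*a): 
        if t[0]!='red' or t[2][0]>.5: print(n,*t, back(a[1],a[2],t[1],.046)[0])
print(need((.4714,.3055,.01),-7.6))
E
```

```text
clock: 9.3
eef_pos: [0.4712, 0.3066, 0.1873]
tool_rot: [-2.359, -2.073, 0.003]
force: [0.4, 0.3, 1.2]
finger_gap: 0.0552
finger_force: 0.0
top red [265.56 184.22] [ 0.5866 -0.0041] [41.3 42.5] 88.8 [ 0.58303891 -0.00434081  0.046     ]
top green [246.1  255.43] [0.3444 0.0595] [34.4 35. ] 12.1 [0.34559645 0.05804959 0.046     ]
top green [258.56 231.59] [0.4247 0.0184] [35.3 34.9] 30.8 [0.42430098 0.01765518 0.046     ]
top blue [174.1  217.07] [0.4716 0.3068] [36.4 34.6] 83.0 [0.47030385 0.30048527 0.046     ]
scene red [248.19 179.38] [ 0.601  -0.0232] [46.1 44.2] 89.2 [ 0.58231707 -0.00572853  0.046     ]
scene red [341.11 138.08] [ 0.5193 -0.3981] [27.8 77.5] 27.1 [ 0.50336079 -0.36793057  0.046     ]
scene green [291.18 245.26] [0.3439 0.0581] [38.8 42.2] 11.3 [0.33390927 0.07277327 0.046     ]
scene green [280.29 219.36] [0.424  0.0164] [37.7 45.7] 30.1 [0.41128571 0.03254106 0.046     ]
scene green [ 77.1 181.7] [0.9604 0.3714] [83.  74.5] 5.8 [0.92949319 0.37542135 0.046     ]
scene blue [189.94 271.23] [0.4711 0.3042] [38.6 43.5] 82.7 [0.45681412 0.31053575 0.046     ]
(array([-0.05,  0.12, -0.03]), array([ 0.0019, -0.0016,  0.1776]))
```

```bash
python3 -m inch '[0,0,0,0,0,0.03,0.6, 0,0,0,0,0,0.07,0.6, 0,0,0,0,0,0.11,0.6, 0,0,0,0,0,0.14,0.6, 0,0,0,0,0,0.16,0.6, 0,0,0,0,0,0.172,0.6, 0,0,0,0,0,0.177,0.6, 0,0,0,0,0,0.177,0.6, 0,0,0,0,0,0.177,0.6, 0,0,0,0,0,0.177,0.6]' 25; python3 go.py
python3 -m inch '[0,0,0,0,0,0,0.3, 0,0,0,0,0,0,0.3, 0,0,0,0,0,0,0.3, 0,0,0,0,0,0,0.3, 0,0,0,0,0,-0.02,0.3, 0,0,0,0,0,-0.06,0.3, 0,0,0,0,0,-0.1,0.3, 0,0,0,0,0,-0.14,0.3, 0,0,0,0,0,-0.17,0.3, 0,0,0,0,0,-0.18,0.3]' 25; python3 go.py .563,-.0565,.19,-3
```

```text
clock: 10.4
eef_pos: [0.4731, 0.3061, 0.0128]
tool_rot: [2.363, 2.07, 0.003]
force: [0.1, 0.8, 0.5]
finger_gap: 0.0552
finger_force: 0.0
t 10.4 pos [0.4731 0.3061 0.0128] yang -7.55 tiltz [ 0.002  0.001 -1.   ] F [0.1 0.8 0.5] gap 0.0552 q [-0.35  0.65 -0.45  1.9   0.43  0.69 -1.19]
clock: 11.4
eef_pos: [0.4734, 0.3069, 0.1951]
tool_rot: [2.362, 2.07, 0.008]
force: [0.2, 0.0, -0.9]
finger_gap: 0.0375
finger_force: 25.0
t 11.4 pos [0.4734 0.3069 0.1951] yang -7.54 tiltz [ 0.004  0.003 -1.   ] F [ 0.2  0.  -0.9] gap 0.0375 q [-0.26  0.43 -0.57  1.73  0.26  1.05 -1.04]
.563,-.0565,.19,-3 -> [ 0.21 -0.18 -4.54] [-0.3485  0.1365  0.0044]
```

```bash
python3 -m inch '[0,0,-0.5,-0.02,0.008,0,0.3, 0,0,-1,-0.055,0.022,0,0.3, 0,0,-1.5,-0.1,0.039,0,0.3, 0,0,-2,-0.145,0.057,0,0.3, 0,0,-2.5,-0.19,0.074,0,0.3, 0,0,-3.5,-0.235,0.092,0,0.3, 0,0,-4.5,-0.28,0.11,0,0.3, 0,0,-4.5,-0.315,0.123,0,0.3, 0,0,-4.5,-0.34,0.133,0,0.3, 0,0,-4.5,-0.3485,0.1365,0,0.3]'
python3 -m inch '[0,0,0,0,0,0.01,0.3, 0,0,0,0,0,0.03,0.3, 0,0,0,0,0,0.06,0.3, 0,0,0,0,0,0.08,0.3, 0,0,0,0,0,0.1,0.3, 0,0,0,0,0,0.1,0.3, 0,0,0,0,0,0.1,0.3, 0,0,0,0,0,0.1,0.3, 0,0,0,0,0,0.1,0.3, 0,0,0,0,0,0.1,0.3]'; python3 go.py .563,-.056,.041,-3
```

```text
clock: 12.4
eef_pos: [0.5617, -0.0617, 0.1905]
tool_rot: [-2.285, -2.156, 0.003]
force: [0.1, 0.1, -0.5]
finger_gap: 0.0374
finger_force: 25.0
clock: 13.4
eef_pos: [0.5625, -0.0576, 0.0925]
tool_rot: [2.279, 2.161, 0.001]
force: [-0.6, 0.8, -0.5]
finger_gap: 0.0377
finger_force: 25.0
t 13.4 pos [ 0.5625 -0.0576  0.0925] yang -3.04 tiltz [ 0.001 -0.    -1.   ] F [-0.6  0.8 -0.5] gap 0.0377 q [ 0.33  0.53 -0.45  1.84  0.3   0.84 -0.33]
.563,-.056,.041,-3 -> [ 0.08  0.01 -0.04] [0.0016 0.0004 0.0515]
```

```bash
python3 -m inch '[0,0,0,0.0015,0,0.015,0.3, 0,0,0,0.0015,0,0.03,0.3, 0,0,0,0.0015,0,0.042,0.3, 0,0,0,0.0015,0,0.049,0.3, 0,0,0,0.0015,0,0.051,0.3, 0,0,0,0.0015,0,0.051,0.3, 0,0,0,0.0015,0,0.051,0.3, 0,0,0,0.0015,0,0.051,0.3, 0,0,0,0.0015,0,0.051,0.3, 0,0,0,0.0015,0,0.051,0.3]'; python3 go.py
python3 -m inch '[0,0,0,0,0,0,0.5, 0,0,0,0,0,0,0.5, 0,0,0,0,0,0,0.5, 0,0,0,0,0,-0.02,0.5, 0,0,0,0,0,-0.06,0.5, 0,0,0,0,0,-0.1,0.5, 0,0,0,0,0,-0.14,0.5, 0,0,0,0,0,-0.15,0.5, 0,0,0,0,0,-0.15,0.5, 0,0,0,0,0,-0.15,0.5]'; python3 go.py .5562,.2742,.19,35.3
```

```text
clock: 14.4
eef_pos: [0.5622, -0.0562, 0.041]
tool_rot: [2.279, 2.161, 0.0]
force: [0.8, -0.3, -0.7]
finger_gap: 0.0375
finger_force: 25.0
t 14.4 pos [ 0.5622 -0.0562  0.041 ] yang -3.04 tiltz [ 0. -0. -1.] F [ 0.8 -0.3 -0.7] gap 0.0375 q [ 0.3   0.6  -0.42  1.88  0.35  0.73 -0.37]
clock: 15.4
eef_pos: [0.5614, -0.0564, 0.1897]
tool_rot: [-2.279, -2.161, 0.002]
force: [0.5, 0.0, 0.5]
finger_gap: 0.0459
finger_force: 0.0
t 15.4 pos [ 0.5614 -0.0564  0.1897] yang -3.05 tiltz [-0.001 -0.    -1.   ] F [0.5 0.  0.5] gap 0.0459 q [ 0.37  0.42 -0.5   1.74  0.23  1.04 -0.26]
.5562,.2742,.19,35.3 -> [-8.000e-02 -1.000e-02 -3.835e+01] [ 0.3298 -0.0228 -0.0004]
```

```bash
python3 -m inch '[0,0,-4,0.02,-0.001,0,0.6, 0,0,-9,0.06,-0.004,0,0.6, 0,0,-15,0.105,-0.007,0,0.6, 0,0,-21,0.15,-0.01,0,0.6, 0,0,-27,0.195,-0.013,0,0.6, 0,0,-33,0.24,-0.016,0,0.6, 0,0,-37,0.285,-0.019,0,0.6, 0,0,-38.3,0.32,-0.022,0,0.6, 0,0,-38.3,0.3396,-0.0233,0,0.6, 0,0,-38.3,0.3396,-0.0233,0,0.6]'
python3 - <<'E'
from loc import *
from go import need
for n in('top','scene'):
    a=cap(n)
    for t in tiles(*a): 
        if (t[0]!='red' or t[2][0]>.5): print(n,*t, back(a[1],a[2],t[1],.046)[0].round(4))
print(need((.5562,.284,.012),35.3))
E
```

```text
clock: 16.4
eef_pos: [0.554, 0.2893, 0.1891]
tool_rot: [-1.431, -2.793, -0.0]
force: [-0.2, 0.6, 0.1]
finger_gap: 0.0551
finger_force: 0.0
top red [265.55 184.22] [ 0.5866 -0.0041] [42.3 41.2] 0.4 [ 0.583  -0.0043  0.046 ]
top green [258.49 231.63] [0.4246 0.0186] [35.3 34.6] 30.1 [0.4242 0.0179 0.046 ]
top blue [280.83 190.84] [ 0.5641 -0.0565] [41.5 41.6] 87.6 [ 0.561  -0.0558  0.046 ]
scene red [248.2  179.39] [ 0.601  -0.0232] [46.1 44.2] 89.2 [ 0.5823 -0.0057  0.046 ]
scene red [341.09 138.07] [ 0.5194 -0.3981] [27.9 77.7] 26.7 [ 0.5034 -0.3679  0.046 ]
scene green [291.18 245.26] [0.3439 0.0581] [38.8 42.1] 11.2 [0.3339 0.0728 0.046 ]
scene green [178.09 243.69] [0.5594 0.2774] [39.6 43.3] 35.1 [0.5422 0.2846 0.046 ]
scene green [280.28 219.37] [0.424  0.0165] [37.6 45.4] 31.2 [0.4113 0.0326 0.046 ]
scene green [ 76.55 181.02] [0.9643 0.3713] [76.9 75.4] 6.1 [0.9332 0.3754 0.046 ]
scene blue [265.28 174.75] [ 0.5781 -0.0767] [47.8 46.5] 88.3 [ 0.5601 -0.0574  0.046 ]
(array([-0.15, -0.03,  0.13]), array([-0.001 ,  0.0005,  0.1771]))
```

```bash
python3 -m inch '[0,0,0,-0.001,0,0.03,0.6, 0,0,0,-0.001,0,0.07,0.6, 0,0,0,-0.001,0,0.11,0.6, 0,0,0,-0.001,0,0.14,0.6, 0,0,0,-0.001,0,0.16,0.6, 0,0,0,-0.001,0,0.172,0.6, 0,0,0,-0.001,0,0.178,0.6, 0,0,0,-0.001,0,0.178,0.6, 0,0,0,-0.001,0,0.178,0.6, 0,0,0,-0.001,0,0.178,0.6]' 25; python3 go.py
python3 -m inch '[0,0,0,0,0,0,0.3, 0,0,0,0,0,0,0.3, 0,0,0,0,0,0,0.3, 0,0,0,0,0,0,0.3, 0,0,0,0,0,-0.02,0.3, 0,0,0,0,0,-0.06,0.3, 0,0,0,0,0,-0.1,0.3, 0,0,0,0,0,-0.14,0.3, 0,0,0,0,0,-0.17,0.3, 0,0,0,0,0,-0.18,0.3]' 25; python3 go.py .579,-.11,.19,-3
```

```text
clock: 17.5
eef_pos: [0.5581, 0.2838, 0.0139]
tool_rot: [1.444, 2.789, 0.002]
force: [0.5, -0.1, 0.8]
finger_gap: 0.0551
finger_force: 0.0
t 17.5 pos [0.5581 0.2838 0.0139] yang 35.25 tiltz [ 0.002  0.001 -1.   ] F [ 0.5 -0.1  0.8] gap 0.0551 q [-0.18  0.75 -0.57  1.73  0.53  0.82 -0.39]
clock: 18.5
eef_pos: [0.5584, 0.2845, 0.1963]
tool_rot: [1.443, 2.788, 0.007]
force: [0.6, -0.3, -0.7]
finger_gap: 0.0373
finger_force: 25.0
t 18.5 pos [0.5584 0.2845 0.1963] yang 35.26 tiltz [ 0.004  0.003 -1.   ] F [ 0.6 -0.3 -0.7] gap 0.0373 q [-0.11  0.55 -0.68  1.57  0.37  1.15 -0.26]
.579,-.11,.19,-3 -> [ 0.28 -0.07 38.26] [-0.334  -0.211   0.0054]
```

```bash
python3 -m inch '[0,0,4,-0.02,-0.012,0,0.3, 0,0,9,-0.055,-0.034,0,0.3, 0,0,14,-0.095,-0.06,0,0.3, 0,0,19,-0.135,-0.085,0,0.3, 0,0,24,-0.175,-0.11,0,0.3, 0,0,29,-0.215,-0.136,0,0.3, 0,0,34,-0.255,-0.161,0,0.3, 0,0,38,-0.29,-0.183,0,0.3, 0,0,38.3,-0.32,-0.202,0,0.3, 0,0,38.3,-0.3297,-0.208,0,0.3]'
python3 -m inch '[0,0,0,0,0,0.01,0.3, 0,0,0,0,0,0.03,0.3, 0,0,0,0,0,0.06,0.3, 0,0,0,0,0,0.08,0.3, 0,0,0,0,0,0.1,0.3, 0,0,0,0,0,0.1,0.3, 0,0,0,0,0,0.1,0.3, 0,0,0,0,0,0.1,0.3, 0,0,0,0,0,0.1,0.3, 0,0,0,0,0,0.1,0.3]'; python3 go.py .5793,-.1047,.0425,-3
```

```text
clock: 19.5
eef_pos: [0.5769, -0.1115, 0.1913]
tool_rot: [2.286, 2.155, -0.005]
force: [1.0, 0.1, -1.1]
finger_gap: 0.0375
finger_force: 25.0
clock: 20.5
eef_pos: [0.5784, -0.1059, 0.0936]
tool_rot: [2.279, 2.161, 0.001]
force: [-0.2, 0.2, -0.7]
finger_gap: 0.0373
finger_force: 25.0
t 20.5 pos [ 0.5784 -0.1059  0.0936] yang -3.04 tiltz [ 0.001 -0.    -1.   ] F [-0.2  0.2 -0.7] gap 0.0373 q [ 0.4   0.56 -0.45  1.79  0.31  0.86 -0.24]
.5793,-.1047,.0425,-3 -> [ 0.08  0.01 -0.04] [0.0012 0.0008 0.0511]
```

```bash
python3 -m inch '[0,0,0,0.001,0.001,0.015,0.3, 0,0,0,0.001,0.001,0.03,0.3, 0,0,0,0.001,0.001,0.042,0.3, 0,0,0,0.001,0.001,0.049,0.3, 0,0,0,0.001,0.001,0.051,0.3, 0,0,0,0.001,0.001,0.051,0.3, 0,0,0,0.001,0.001,0.051,0.3, 0,0,0,0.001,0.001,0.051,0.3, 0,0,0,0.001,0.001,0.051,0.3, 0,0,0,0.001,0.001,0.051,0.3]'; python3 go.py
python3 -m inch '[0,0,0,0,0,0,0.5, 0,0,0,0,0,0,0.5, 0,0,0,0,0,0,0.5, 0,0,0,0,0,-0.02,0.5, 0,0,0,0,0,-0.06,0.5, 0,0,0,0,0,-0.1,0.5, 0,0,0,0,0,-0.14,0.5, 0,0,0,0,0,-0.15,0.5, 0,0,0,0,0,-0.15,0.5, 0,0,0,0,0,-0.15,0.5]'; python3 go.py .493,-.3555,.19,-117
```

```text
clock: 21.5
eef_pos: [0.579, -0.105, 0.0417]
tool_rot: [2.28, 2.162, 0.0]
force: [0.2, -0.6, -0.3]
finger_gap: 0.0376
finger_force: 25.0
t 21.5 pos [ 0.579  -0.105   0.0417] yang -3.04 tiltz [ 0.  0. -1.] F [ 0.2 -0.6 -0.3] gap 0.0376 q [ 0.38  0.63 -0.42  1.82  0.35  0.77 -0.28]
clock: 22.5
eef_pos: [0.5783, -0.1051, 0.1906]
tool_rot: [-2.279, -2.161, 0.002]
force: [-0.5, -0.5, -0.5]
finger_gap: 0.0462
finger_force: 0.0
t 22.5 pos [ 0.5783 -0.1051  0.1906] yang -3.04 tiltz [-0.001 -0.    -1.   ] F [-0.5 -0.5 -0.5] gap 0.0462 q [ 0.43  0.46 -0.49  1.68  0.24  1.06 -0.18]
.493,-.3555,.19,-117 -> [-4.0000e-02  9.0000e-02  1.1396e+02] [-0.2546 -0.0718  0.0008]
```

```bash
python3 -m inch '[0,0,8,-0.02,-0.006,0,0.6, 0,0,16,-0.05,-0.014,0,0.6, 0,0,24,-0.09,-0.025,0,0.6, 0,0,32,-0.13,-0.037,0,0.6, 0,0,40,-0.17,-0.048,0,0.6, 0,0,48,-0.21,-0.06,0,0.6, 0,0,56,-0.24,-0.068,0,0.6, 0,0,64,-0.2546,-0.0718,0,0.6, 0,0,72,-0.2546,-0.0718,0,0.6, 0,0,80,-0.2546,-0.0718,0,0.6]'
python3 -m inch '[0,0,8,0,0,0,0.6, 0,0,16,0,0,0,0.6, 0,0,24,0,0,0,0.6, 0,0,31,0,0,0,0.6, 0,0,34,0,0,0,0.6, 0,0,34,0,0,0,0.6, 0,0,34,0,0,0,0.6, 0,0,34,0,0,0,0.6, 0,0,34,0,0,0,0.6, 0,0,34,0,0,0,0.6]'
python3 - <<'E'
from loc import *
from go import need,st
s,M,a=st(); print(s['eef_pos'],a,np.round(s['joints'],2))
for n in('top','scene'):
    a=cap(n)
    for t in tiles(*a): 
        if (t[0]!='red' or t[2][0]>.5): print(n,t[0],t[1], back(a[1],a[2],t[1],.046)[0].round(4))
    if n=='scene': crop(a[0],310,90,80,70,8,'pics/key2.png')
print(need((.493,-.3555,.04),-117))
E
```

```text
clock: 23.5
eef_pos: [0.4921, -0.3558, 0.1892]
tool_rot: [-3.135, -0.179, 0.006]
force: [1.1, 0.1, -0.5]
finger_gap: 0.0553
finger_force: 0.0
clock: 24.5
eef_pos: [0.4937, -0.3554, 0.1916]
tool_rot: [-3.055, 0.734, 0.0]
force: [0.2, 0.1, -0.6]
finger_gap: 0.0551
finger_force: 0.0
[ 0.49367245 -0.35544079  0.19163582] -117.02037302907475 [ 0.51  0.44  0.03  1.66 -0.02  1.04 -1.49]
top red [265.57 183.86] [ 0.5843 -0.0044  0.046 ]
top red [186.73 162.86] [0.6542 0.2634 0.046 ]
top green [246.08 255.43] [0.3456 0.0581 0.046 ]
top green [258.54 231.6 ] [0.4243 0.0177 0.046 ]
top green [296.9  185.97] [ 0.5778 -0.1096  0.046 ]
top blue [280.84 190.49] [ 0.5622 -0.0558  0.046 ]
scene red [248.07 179.26] [ 0.5829 -0.0058  0.046 ]
scene red [341.09 138.11] [ 0.5033 -0.3678  0.046 ]
scene green [291.16 245.26] [0.3339 0.0728 0.046 ]
scene green [280.28 219.35] [0.4113 0.0325 0.046 ]
scene green [ 77.  180.9] [0.9328 0.3742 0.046 ]
scene green [273.52 163.58] [ 0.5766 -0.111   0.046 ]
scene blue [265.07 174.55] [ 0.5612 -0.0576  0.046 ]
(array([ 0.  , -0.01, -0.03]), array([-0.0006,  0.0004,  0.1518]))
```

View pics/key2.png

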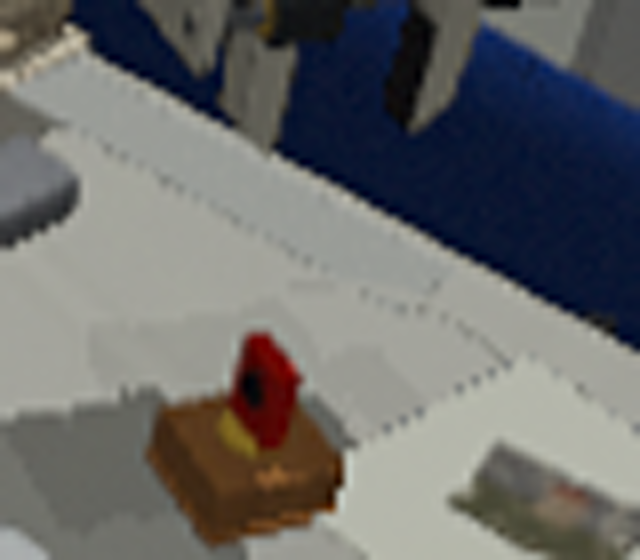

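```bash
python3 -m inch '[0,0,0,0,0,0.03,0.6, 0,0,0,0,0,0.06,0.6, 0,0,0,0,0,0.09,0.6, 0,0,0,0,0,0.115,0.6, 0,0,0,0,0,0.135,0.6, 0,0,0,0,0,0.145,0.6, 0,0,0,0,0,0.15,0.6, 0,0,0,0,0,0.15,0.6, 0,0,0,0,0,0.15,0.6, 0,0,0,0,0,0.15,0.6]' 15; python3 go.py
python3 -m inch '[0,0,0,0,0,0,0.3, 0,0,0,0,0,0,0.2, 0,0,0,0,0,0,0.15, 0,0,0,0,0,0,0.1, 0,0,0,0,0,0,0.05, 0,0,0,0,0,0,0.05, 0,0,0,0,0,0,0.05, 0,0,0,0,0,0,0.05, 0,0,0,0,0,0,0.05, 0,0,0,0,0,0,0.05]' 15; python3 go.py
```

```text
clock: 25.6
eef_pos: [0.4944, -0.3558, 0.0428]
tool_rot: [3.054, -0.734, 0.003]
force: [0.8, -1.0, 0.3]
finger_gap: 0.055
finger_force: 0.0
t 25.6 pos [ 0.4944 -0.3558  0.0428] yang -117.04 tiltz [ 0.002 -0.001 -1.   ] F [ 0.8 -1.   0.3] gap 0.055 q [ 0.52  0.61  0.02  1.8  -0.02  0.73 -1.49]
clock: 26.6
eef_pos: [0.4924, -0.358, 0.0419]
tool_rot: [3.051, -0.737, -0.0]
force: [-3.9, -7.2, -0.5]
finger_gap: 0.0116
finger_force: 15.0
t 26.6 pos [ 0.4924 -0.358   0.0419] yang -117.16 tiltz [-0.001 -0.003 -1.   ] F [-3.9 -7.2 -0.5] gap 0.0116 q [ 0.52  0.61  0.02  1.8  -0.01  0.73 -1.49]
```

```bash
python3 -m inch '[0,0,0,0,0.001,0,0.05, 0,0,0,0,0.002,0,0.05, 0,0,0,0,0.003,0,0.05, 0,0,0,0,0.003,0,0.05, 0,0,0,0,0.003,0,0.05, 0,0,0,0,0.003,0,0.05, 0,0,0,0,0.003,0,0.05, 0,0,0,0,0.003,0,0.05, 0,0,0,0,0.003,0,0.05, 0,0,0,0,0.003,0,0.05]' 30; python3 go.py
```

```text
clock: 27.6
eef_pos: [0.4923, -0.3582, 0.0417]
tool_rot: [3.054, -0.735, -0.0]
force: [-1.2, -3.0, -0.5]
finger_gap: 0.0117
finger_force: 30.0
t 27.6 pos [ 0.4923 -0.3582  0.0417] yang -117.04 tiltz [-0. -0. -1.] F [-1.2 -3.  -0.5] gap 0.0117 q [ 0.53  0.61  0.02  1.8  -0.02  0.73 -1.49]
```

```bash
python3 -m inch '[0,0,0,0,0.001,0,0.05, 0,0,0,0,0.002,0,0.05, 0,0,0,0,0.002,0,0.05, 0,0,0,0,0.002,0,0.05, 0,0,0,0,0.002,0,0.05, 0,0,0,0,0.002,0,0.05, 0,0,0,0,0.002,0,0.05, 0,0,0,0,0.002,0,0.05, 0,0,0,0,0.002,0,0.05, 0,0,0,0,0.002,0,0.05]' 30; python3 go.py
python3 -m inch '[0,0,0,0,0,-0.005,0.05, 0,0,0,0,0,-0.01,0.05, 0,0,0,0,0,-0.02,0.05, 0,0,0,0,0,-0.03,0.05, 0,0,0,0,0,-0.045,0.05, 0,0,0,0,0,-0.065,0.05, 0,0,0,0,0,-0.085,0.05, 0,0,0,0,0,-0.1,0.05, 0,0,0,0,0,-0.1,0.05, 0,0,0,0,0,-0.1,0.05]' 40; python3 go.py .5245,-.211,.12,-93
```

```text
clock: 28.6
eef_pos: [0.4915, -0.3599, 0.0418]
tool_rot: [3.054, -0.735, 0.0]
force: [0.1, 0.9, 0.6]
finger_gap: 0.0119
finger_force: 30.0
t 28.6 pos [ 0.4915 -0.3599  0.0418] yang -117.04 tiltz [ 0. -0. -1.] F [0.1 0.9 0.6] gap 0.0119 q [ 0.53  0.61  0.02  1.8  -0.02  0.74 -1.48]
clock: 29.6
eef_pos: [0.4915, -0.3599, 0.1421]
tool_rot: [3.054, -0.734, 0.001]
force: [-0.4, 0.1, -2.0]
finger_gap: 0.0118
finger_force: 40.0
t 29.6 pos [ 0.4915 -0.3599  0.1421] yang -117.04 tiltz [ 0.001 -0.001 -1.   ] F [-0.4  0.1 -2. ] gap 0.0118 q [ 0.53  0.49  0.03  1.72 -0.02  0.94 -1.48]
.5245,-.211,.12,-93 -> [ 2.000e-02 -5.000e-02 -2.404e+01] [-0.0384 -0.1476  0.0221]
```

```bash
python3 -m inch '[0,0,-3,-0.006,-0.02,0,0.05, 0,0,-6,-0.013,-0.05,0,0.05, 0,0,-9,-0.02,-0.08,0,0.05, 0,0,-12,-0.027,-0.105,0,0.05, 0,0,-16,-0.033,-0.125,0,0.05, 0,0,-20,-0.037,-0.14,0,0.05, 0,0,-24,-0.0384,-0.1476,0,0.05, 0,0,-24,-0.0384,-0.1476,0.02,0.05, 0,0,-24,-0.0384,-0.1476,0.04,0.05, 0,0,-24,-0.0384,-0.1476,0.05,0.05]'
python3 -m inch '[0,0,0,0,0,0,0.05, 0,0,0,0,0,0,0.05, 0,0,0,0,0,0,0.05, 0,0,0,0,0,0,0.05, 0,0,0,0,0,0,0.05, 0,0,0,0,0,0,0.05, 0,0,0,0,0,0,0.05, 0,0,0,0,0,0,0.05, 0,0,0,0,0,0,0.05, 0,0,0,0,0,0,0.05]'
python3 - <<'E'
from h import *
from go import st
s,M,a=st(); print(s['eef_pos'],a,s['force'])
np.savez('keypose.npz',p=s['eef_pos'],M=M)
A,K,E=cap('top'); B,K2,E2=cap('scene')
cv2.imwrite('pics/ktop.png',A);cv2.imwrite('pics/kscene.png',B)
a=cv2.resize(A[175:225,305:345],(400,500),interpolation=cv2.INTER_CUBIC);b=cv2.resize(B[120:170,285:325],(400,500),interpolation=cv2.INTER_CUBIC)
cv2.imwrite('pics/lk.png',np.hstack([a,b]))
a=cv2.imread('pics/top1raw.png');b=cv2.imread('pics/scene1raw.png')
a=cv2.resize(a[175:225,305:345],(400,500),interpolation=cv2.INTER_CUBIC);b=cv2.resize(b[120:170,285:325],(400,500),interpolation=cv2.INTER_CUBIC)
cv2.imwrite('pics/lk0.png',np.hstack([a,b]))
E
```

```text
clock: 30.6
eef_pos: [0.5231, -0.2101, 0.0898]
tool_rot: [-3.14, 0.08, 0.004]
force: [-1.4, -0.6, -0.8]
finger_gap: 0.0117
finger_force: 40.0
clock: 31.6
eef_pos: [0.5243, -0.2109, 0.0917]
tool_rot: [3.14, -0.083, -0.0]
force: [-0.2, 0.1, -0.8]
finger_gap: 0.0118
finger_force: 40.0
[ 0.52434201 -0.21093133  0.09171004] -93.04082926244917 [-0.16042911  0.10819436 -0.77100293]
```

View pics/lk.png

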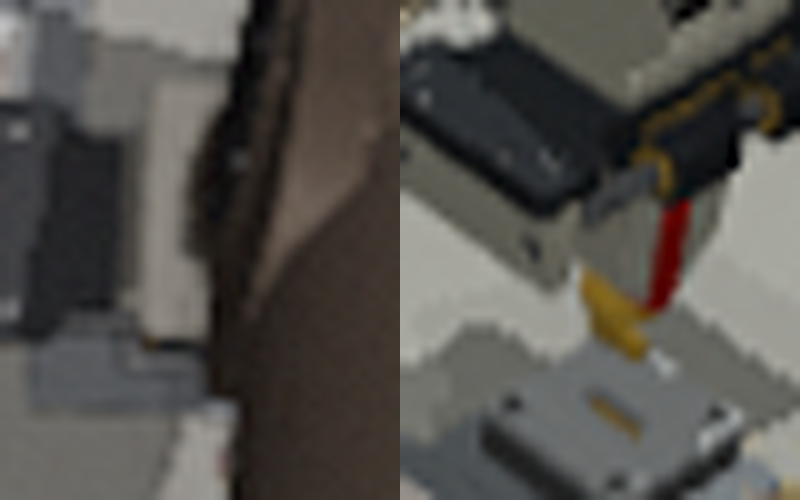

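View pics/lk0.png

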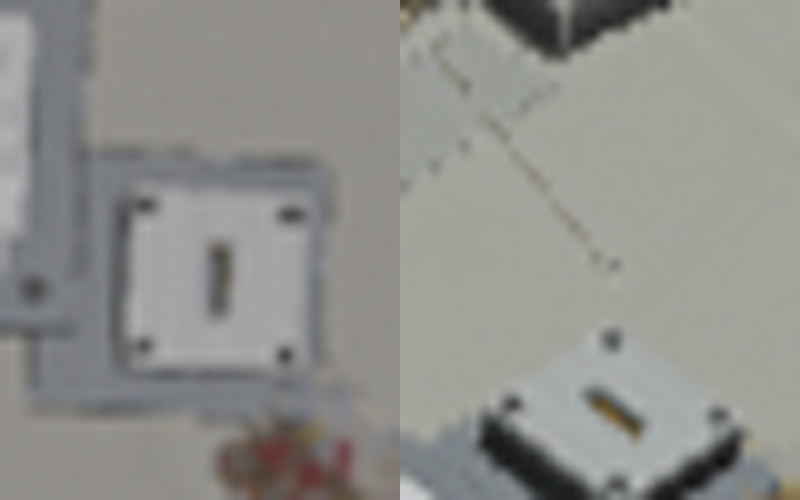

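```bash
python3 - <<'E'
from h import *
d=np.load('scene.npz');K,E=d['K'],d['E']; k=np.load('keypose.npz'); p=k['p'];M=k['M']; z0=p[2]-.0418
c=lambda P:((proj(K,E,P)-[285,120]+.5)*10-.5+[400,0]).round(0)
ex=np.append(M[:2,0],0); ey=np.append(M[:2,1],0); ax=np.array([p[0],p[1],0])
print('tool x dir',ex.round(2))
for nm,z in(('collar bot',.03),('collar top?',.036)):
    t=np.radians(np.arange(0,360,45)); print(nm,c([ax+[.015*np.cos(a),.015*np.sin(a),z0+z] for a in t]).tolist())
for nm,zz in(('grip top',.079),('grip bot',.037)):
    print(nm,[c(ax+sx*.017*ex+sy*.006*ey+[0,0,z0+zz]).tolist()[0] for sx,sy in((1,1),(1,-1),(-1,-1),(-1,1))])
print('bit',[c(ax+sx*.011*ex+sy*.00325*ey+[0,0,z0+.008]).tolist()[0] for sx,sy in((1,1),(1,-1),(-1,-1),(-1,1))])
print('shank',c(ax+[0,0,z0+.017]))
print('slot mouth',c([[.524,-.2105,.03]]))
for dd in(ex,ey,[0,0,1]): print('px per 10mm',(c(ax+[0,0,.06]+.01*np.array(dd))-c(ax+[0,0,.06])))
B=cv2.imread('pics/kscene.png'); from loc import up,px
U=up(B);h=cv2.cvtColor(U,cv2.COLOR_BGR2HSV)
def ext(m,nm):
    n,l,s,cc=cv2.connectedComponentsWithStats(m)
    for i in range(1,n):
        if s[i,4]>40 and 285*4<cc[i][0]<325*4 and 120*4<cc[i][1]<170*4:
            q=(px(np.argwhere(l==i)[:,::-1])-[285,120]+.5)*10-.5+[400,0]; print(nm,s[i,4],'hull',cv2.approxPolyDP(cv2.convexHull(q.astype(np.float32)),6,True)[:,0].round().tolist())
ext(cv2.inRange(h,(0,150,60),(6,255,255))|cv2.inRange(h,(174,150,60),(180,255,255)),'red')
ext(cv2.inRange(h,(14,120,70),(32,255,255)),'yel')
E
```

```text
tool x dir [ 1.   -0.05  0.  ]
collar bot [[597.0, 273.0], [585.0, 295.0], [601.0, 318.0], [636.0, 329.0], [669.0, 320.0], [680.0, 297.0], [663.0, 274.0], [629.0, 264.0]]
collar top? [[599.0, 259.0], [587.0, 281.0], [604.0, 304.0], [639.0, 315.0], [671.0, 306.0], [682.0, 283.0], [666.0, 260.0], [631.0, 250.0]]
grip top [[626.0, 142.0], [599.0, 158.0], [680.0, 215.0], [707.0, 198.0]]
grip bot [[609.0, 244.0], [583.0, 260.0], [662.0, 316.0], [688.0, 299.0]]
bit [[606.0, 324.0], [592.0, 333.0], [642.0, 369.0], [656.0, 360.0]]
shank [[627. 326.]]
slot mouth [[613. 410.]]
px per 10mm [[-23. -16.]]
px per 10mm [[ 21. -14.]]
px per 10mm [[  4. -23.]]
red 381 hull [[686.0, 201.0], [673.0, 286.0], [653.0, 308.0], [663.0, 216.0]]
yel 41 hull [[773.0, 98.0], [776.0, 113.0], [763.0, 131.0], [766.0, 98.0]]
yel 86 hull [[666.0, 188.0], [638.0, 156.0], [666.0, 158.0]]
yel 510 hull [[641.0, 356.0], [631.0, 358.0], [596.0, 331.0], [583.0, 296.0], [588.0, 273.0], [653.0, 316.0]]
```

```bash
python3 - <<'E'
from h import *
d=np.load('scene.npz');K,E=d['K'],d['E']; k=np.load('keypose.npz'); p=k['p'];M=k['M']; z0=p[2]-.0418
B=cv2.imread('pics/kscene.png'); x0,y0,f=299,138,20
c=lambda P:((proj(K,E,P)-[x0,y0]+.5)*f-.5).astype(int)
ex=np.append(M[:2,0],0); ey=np.append(M[:2,1],0); ax=np.array([p[0],p[1],0])
I=cv2.resize(B[y0:y0+29,x0:x0+19],None,fx=f,fy=f,interpolation=cv2.INTER_CUBIC); J=I.copy()
I=np.clip(I*1.5,0,255).astype(np.uint8)
def box(J,o,hx,hy,z1,z2,col):
    for z in(z1,z2): cv2.polylines(J,[c([o+sx*hx*ex+sy*hy*ey+[0,0,z] for sx,sy in((1,1),(1,-1),(-1,-1),(-1,1))])],True,col,1)
for a,col in((0,(255,0,0)),(.004,(0,255,0))):
    o=ax+a*ex; box(J,o,.011,.00325,z0+.008,z0+.017,col); cv2.polylines(J,[c([o+[.015*np.cos(t),.015*np.sin(t),z0+.03] for t in np.linspace(0,6.28,40)])],True,col,1)
box(J,np.array([.524,-.2105,0]),.01275,.0045,.03,.03,(255,0,255))
cv2.imwrite('pics/ov.png',np.hstack([I,J]))
E
```

```text
(no output)
```

View pics/ov.png

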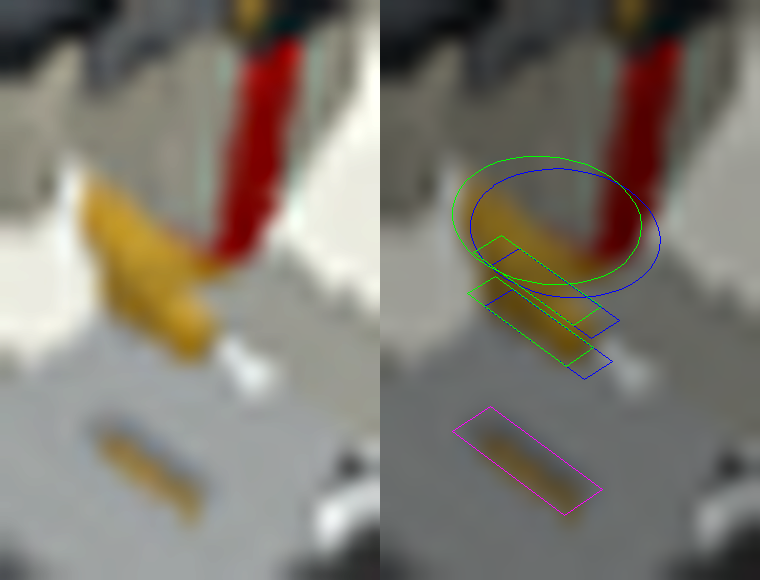

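```bash
python3 go.py .5195,-.2100,.069,-93; python3 -m inch '[0,0,0,-0.001,0,0.004,0.05, 0,0,0,-0.002,0,0.01,0.05, 0,0,0,-0.004,0,0.015,0.05, 0,0,0,-0.0045,-0.001,0.019,0.05, 0,0,0,-0.0047,-0.001,0.022,0.05, 0,0,0,-0.0047,-0.001,0.0225,0.05, 0,0,0,-0.0047,-0.001,0.0225,0.05, 0,0,0,-0.0047,-0.001,0.0225,0.05, 0,0,0,-0.0047,-0.001,0.0225,0.05, 0,0,0,-0.0047,-0.001,0.0225,0.05]'
cat > ov.py <<'E'
from h import *
from go import st
import sys
s,M,a=st(); print(s['eef_pos'],a,s['force'])
B,K,E=cap('scene'); cv2.imwrite('pics/kscene2.png',B); p=s['eef_pos']; z0=p[2]-.0418
x0,y0,f=297,142,20
c=lambda P:((proj(K,E,P)-[x0,y0]+.5)*f-.5).astype(int)
ex=np.append(M[:2,0],0); ey=np.append(M[:2,1],0); ax=np.array([p[0],p[1],0])
I=cv2.resize(B[y0:y0+28,x0:x0+20],None,fx=f,fy=f,interpolation=cv2.INTER_CUBIC); J=I.copy(); I=np.clip(I*1.5,0,255).astype(np.uint8)
def box(J,o,hx,hy,z1,z2,col):
    for z in(z1,z2): cv2.polylines(J,[c([o+sx*hx*ex+sy*hy*ey+[0,0,z] for sx,sy in((1,1),(1,-1),(-1,-1),(-1,1))])],True,col,1)
o=ax+.0045*ex; box(J,o,.011,.00325,z0+.008,z0+.017,(0,255,0)); cv2.polylines(J,[c([o+[.015*np.cos(t),.015*np.sin(t),z0+.03] for t in np.linspace(0,6.28,40)])],True,(0,255,0),1)
box(J,np.array([.5237,-.2105,0]),.01275,.0045,.03,.03,(255,0,255)); box(J,np.array([.5237,-.2105,0]),.03,.03,.03,.03,(255,0,255))
cv2.imwrite(sys.argv[1],np.hstack([I,J]))
E
python3 ov.py pics/ov2.png
```

```text
t 31.7 pos [ 0.5243 -0.2109  0.0917] yang -93.04 tiltz [-0. -0. -1.] F [ 0.9  0.2 -1. ] gap 0.0121 q [ 0.36  0.49 -0.1   1.86  0.07  0.79 -1.4 ]
.5195,-.2100,.069,-93 -> [ 0.    0.   -0.04] [-0.0049 -0.0007  0.0227]
clock: 32.7
eef_pos: [0.5198, -0.2098, 0.0694]
tool_rot: [3.14, -0.083, 0.001]
force: [-0.1, 0.8, -0.9]
finger_gap: 0.0119
finger_force: 40.0
[ 0.51984974 -0.20975727  0.06940084] -93.04536478502555 [-0.0774748   0.79352684 -0.88565491]
```

View pics/ov2.png

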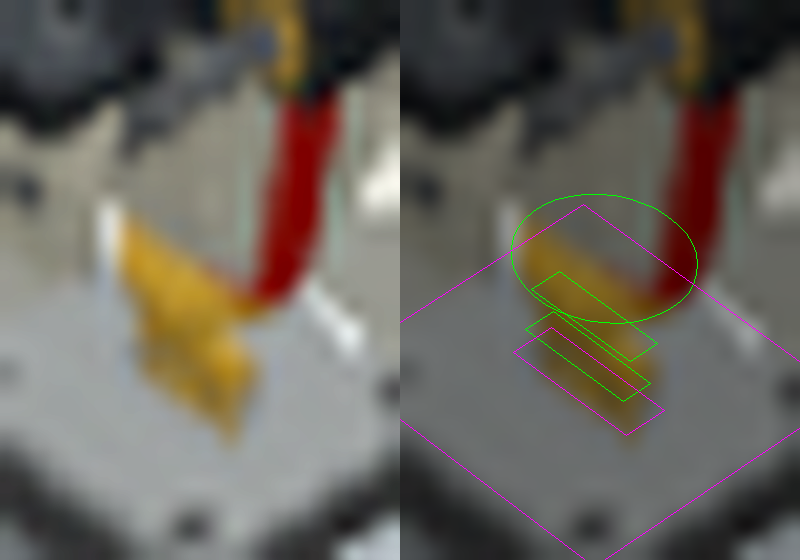

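```bash
python3 -m inch '[0,0,0,0.0003,0.0005,0.002,0.05, 0,0,0,0.0003,0.0005,0.004,0.05, 0,0,0,0.0003,0.0005,0.006,0.05, 0,0,0,0.0003,0.0005,0.007,0.05, 0,0,0,0.0003,0.0005,0.008,0.05, 0,0,0,0.0003,0.0005,0.009,0.05, 0,0,0,0.0003,0.0005,0.01,0.05, 0,0,0,0.0003,0.0005,0.011,0.05, 0,0,0,0.0003,0.0005,0.012,0.05, 0,0,0,0.0003,0.0005,0.012,0.05]';python3 go.py
```

```text
clock: 33.75
eef_pos: [0.5199, -0.2102, 0.0571]
tool_rot: [-3.14, 0.083, 0.0]
force: [0.2, -0.2, -0.1]
finger_gap: 0.012
finger_force: 40.0
t 33.75 pos [ 0.5199 -0.2102  0.0571] yang -93.04 tiltz [-0.  0. -1.] F [ 0.2 -0.2 -0.1] gap 0.012 q [ 0.36  0.53 -0.1   1.9   0.08  0.71 -1.41]
```

```bash
python3 -m inch '[0,0,0,0,0,0.002,0.05, 0,0,0,0,0,0.004,0.05, 0,0,0,0,0,0.006,0.05, 0,0,0,0,0,0.008,0.05, 0,0,0,0,0,0.01,0.05, 0,0,0,0,0,0.012,0.05, 0,0,0,0,0,0.014,0.05, 0,0,0,0,0,0.0155,0.05, 0,0,0,0,0,0.0165,0.05, 0,0,0,0,0,0.0165,0.05]';python3 go.py
```

```text
clock: 34.75
eef_pos: [0.5201, -0.2106, 0.0417]
tool_rot: [3.14, -0.084, 0.001]
force: [-3.0, -1.9, 12.8]
finger_gap: 0.0118
finger_force: 40.0
t 34.75 pos [ 0.5201 -0.2106  0.0417] yang -93.06 tiltz [ 0.    -0.001 -1.   ] F [-3.  -1.9 12.8] gap 0.0118 q [ 0.36  0.56 -0.1   1.91  0.08  0.68 -1.41]
```

```bash
python3 -m inch '[0,0,-4,0,0.0002,0,0.05, 0,0,-8,0,0.0005,0,0.05, 0,0,-12,0.0001,0.0007,0,0.05, 0,0,-16,0.0001,0.001,0,0.05, 0,0,-20,0.0002,0.0012,0,0.05, 0,0,-25,0.0003,0.0015,0,0.05, 0,0,-30,0.0005,0.0018,0,0.05, 0,0,-35,0.0006,0.002,0,0.05, 0,0,-40,0.0008,0.0022,0,0.05, 0,0,-40,0.0008,0.0022,0,0.05]';python3 go.py
```

```text
clock: 35.75
eef_pos: [0.5218, -0.2139, 0.0417]
tool_rot: [2.976, 0.998, 0.003]
force: [-0.6, -5.0, 7.6]
finger_gap: 0.0118
finger_force: 40.0
t 35.75 pos [ 0.5218 -0.2139  0.0417] yang -52.92 tiltz [ 0.002 -0.002 -1.   ] F [-0.6 -5.   7.6] gap 0.0118 q [ 0.5   0.57 -0.29  1.9   0.24  0.7  -0.85]
```

```bash
python3 -m inch '[0,0,-4,-0.0003,0.001,0,0.05, 0,0,-8,-0.0003,0.0013,0,0.05, 0,0,-12,-0.0003,0.0016,0,0.05, 0,0,-16,-0.0002,0.0019,0,0.05, 0,0,-20,0,0.0022,0,0.05, 0,0,-25,0.0001,0.0025,0,0.05, 0,0,-30,0.0002,0.0028,0,0.05, 0,0,-35,0.0004,0.0031,0,0.05, 0,0,-40,0.0005,0.0033,0,0.05, 0,0,-40,0.0005,0.0033,0,0.05]';python3 go.py
python3 -c "
from plant import env; print(env.sense()['wrist_torque'])"
```

```text
clock: 36.75
eef_pos: [0.5243, -0.2153, 0.0417]
tool_rot: [2.456, 1.956, 0.002]
force: [-0.2, -2.6, 7.2]
finger_gap: 0.0118
finger_force: 40.0
t 36.75 pos [ 0.5243 -0.2153  0.0417] yang -12.92 tiltz [ 0.002 -0.001 -1.   ] F [-0.2 -2.6  7.2] gap 0.0118 q [ 0.63  0.61 -0.47  1.88  0.39  0.75 -0.29]
[-0.70756035 -0.15777563 -0.23190585]
```

```bash
python3 -m inch '[0,0,-1,0,0.0001,0,0.05, 0,0,-2,0,0.0001,0,0.05, 0,0,-3,0,0.0002,0,0.05, 0,0,-4,0,0.0003,0,0.05, 0,0,-5,0,0.0004,0,0.05, 0,0,-5,0,0.0004,0,0.05, 0,0,-5,0,0.0004,0,0.05, 0,0,-5,0,0.0004,0,0.05, 0,0,-5,0,0.0004,0,0.05, 0,0,-5,0,0.0004,0,0.05]';python3 go.py
python3 -c "
from plant import env; print(env.sense()['wrist_torque'])"
```

```text
clock: 37.75
eef_pos: [0.5245, -0.2154, 0.0417]
tool_rot: [2.372, 2.057, 0.002]
force: [0.6, -2.9, 6.9]
finger_gap: 0.0119
finger_force: 40.9
t 37.75 pos [ 0.5245 -0.2154  0.0417] yang -8.15 tiltz [ 0.002 -0.001 -1.   ] F [ 0.6 -2.9  6.9] gap 0.0119 q [ 0.64  0.61 -0.49  1.87  0.41  0.75 -0.22]
[-0.65162525 -0.06553124 -0.80195531]
```

```bash
python3 -m inch '[0,0,2,0,0,0,0.05, 0,0,3,0,0,0,0.05, 0,0,3,0,0,0,0.2, 0,0,3,0,0,0,0.4, 0,0,3,0,0,0,0.5, 0,0,3,0,0,0,0.5, 0,0,3,0,0,-0.02,0.5, 0,0,3,0,0,-0.06,0.5, 0,0,3,0,0,-0.1,0.5, 0,0,3,0,0,-0.12,0.5]'; python3 go.py .4703,-.0505,.16,-3
```

```text
clock: 38.75
eef_pos: [0.5247, -0.2147, 0.1639]
tool_rot: [2.422, 1.996, 0.003]
force: [0.2, -0.1, 0.8]
finger_gap: 0.0458
finger_force: 0.0
t 38.75 pos [ 0.5247 -0.2147  0.1639] yang -11.01 tiltz [ 0.003 -0.001 -1.   ] F [ 0.2 -0.1  0.8] gap 0.0458 q [ 0.7   0.46 -0.56  1.76  0.29  0.99 -0.16]
.4703,-.0505,.16,-3 -> [ 0.2   0.02 -8.01] [ 0.1507 -0.0848  0.0036]
```

```bash
python3 -m inch '[0,0,-2,0.02,-0.011,0,0.5, 0,0,-4,0.055,-0.031,0,0.5, 0,0,-6,0.09,-0.051,0,0.5, 0,0,-8,0.12,-0.068,0,0.5, 0,0,-8,0.14,-0.079,0,0.5, 0,0,-8,0.1507,-0.0848,0,0.5, 0,0,-8,0.1507,-0.0848,0,0.5, 0,0,-8,0.1507,-0.0848,0,0.5, 0,0,-8,0.1507,-0.0848,0,0.5, 0,0,-8,0.1507,-0.0848,0,0.5]'
python3 - <<'E'
from loc import *
from go import need
for n in('top','scene'):
    a=cap(n)
    for t in tiles(*a): 
        if (t[0]!='red' or t[2][0]>.5): print(n,t[0],t[1], back(a[1],a[2],t[1],.046)[0].round(4))
    if n=='scene':
        g=cv2.cvtColor(up(a[0]),cv2.COLOR_BGR2GRAY); K,E=a[1:]
        h=cv2.cvtColor(up(a[0]),cv2.COLOR_BGR2HSV)
        print(proj(K,E,[.4703,-.0505,.08]))
print(need((.4703,-.0505,.045),-3))
E
```

```text
clock: 39.75
eef_pos: [0.4694, -0.0519, 0.1606]
tool_rot: [-2.282, -2.16, 0.0]
force: [-0.0, 0.1, -0.8]
finger_gap: 0.0458
finger_force: 0.0
top red [265.54 183.82] [ 0.5844 -0.0043  0.046 ]
top red [186.7  163.05] [0.6535 0.2635 0.046 ]
top green [246.09 255.47] [0.3455 0.0581 0.046 ]
top green [258.59 231.58] [0.4243 0.0176 0.046 ]
scene red [247.99 179.26] [ 0.5831 -0.0056  0.046 ]
scene green [291.15 245.25] [0.334  0.0728 0.046 ]
scene green [280.3  219.32] [0.4114 0.0324 0.046 ]
scene green [ 77.62 181.21] [0.9303 0.3734 0.046 ]
scene green [273.5  163.59] [ 0.5766 -0.1109  0.046 ]
scene blue [265.09 174.53] [ 0.5612 -0.0577  0.046 ]
[[285.94275688 184.37949184]]
(array([-0.01, -0.  , -0.12]), array([0.001 , 0.001 , 0.1156]))
```

```bash
python3 -m inch '[0,0,0,0.001,0.001,0.02,0.5, 0,0,0,0.001,0.001,0.05,0.5, 0,0,0,0.001,0.001,0.08,0.5, 0,0,0,0.001,0.001,0.1,0.5, 0,0,0,0.001,0.001,0.11,0.5, 0,0,0,0.001,0.001,0.115,0.5, 0,0,0,0.001,0.001,0.115,0.5, 0,0,0,0.001,0.001,0.115,0.5, 0,0,0,0.001,0.001,0.115,0.5, 0,0,0,0.001,0.001,0.115,0.5]' 20;python3 go.py
python3 -m inch '[0,0,0,0,0,0,0.4, 0,0,0,0,0,0,0.3, 0,0,0,0,0,0,0.2, 0,0,0,0,0,0,0.15, 0,0,0,0,0,0,0.15, 0,0,0,0,0,0,0.15, 0,0,0,0,0,0,0.15, 0,0,0,0,0,0,0.15, 0,0,0,0,0,0,0.15, 0,0,0,0,0,0,0.15]' 20;python3 go.py
```

```text
clock: 40.85
eef_pos: [0.4706, -0.0499, 0.0464]
tool_rot: [2.279, 2.161, 0.001]
force: [-0.4, 0.8, 0.7]
finger_gap: 0.0462
finger_force: 0.0
t 40.85 pos [ 0.4706 -0.0499  0.0464] yang -3.05 tiltz [ 0.001 -0.    -1.   ] F [-0.4  0.8  0.7] gap 0.0462 q [ 0.42  0.51 -0.56  2.09  0.44  0.66 -0.49]
clock: 41.85
eef_pos: [0.4717, -0.0498, 0.0459]
tool_rot: [2.279, 2.16, 0.003]
force: [5.1, -1.2, -4.6]
finger_gap: 0.0197
finger_force: 20.0
t 41.85 pos [ 0.4717 -0.0498  0.0459] yang -3.05 tiltz [ 0.003  0.    -1.   ] F [ 5.1 -1.2 -4.6] gap 0.0197 q [ 0.42  0.51 -0.56  2.09  0.44  0.65 -0.49]
```

```bash
python3 -m inch '[0,0,0,0.001,0.006,0,0.15, 0,0,0,0.003,0.018,0,0.15, 0,0,0,0.005,0.032,0,0.15, 0,0,0,0.007,0.048,0,0.15, 0,0,0,0.009,0.064,0,0.15, 0,0,0,0.011,0.08,0,0.15, 0,0,0,0.013,0.096,0,0.15, 0,0,0,0.0155,0.108,0,0.15, 0,0,0,0.016,0.1145,0,0.15, 0,0,0,0.016,0.1155,0,0.15]' 40
python3 -m inch '[0,0,0,0,0,0,0.15, 0,0,0,0,0,0,0.15, 0,0,0,0,0,0,0.15, 0,0,0,0,0,0,0.15, 0,0,0,0,0,0,0.15, 0,0,0,0,0,0,0.15, 0,0,0,0,0,0,0.15, 0,0,0,0,0,0,0.15, 0,0,0,0,0,0,0.15, 0,0,0,0,0,0,0.15]'
python3 go.py
cat > chk.py <<'E'
import sys
from loc import *
A=cap('scene');B=cap('top')
for a,n in((A,'scene'),(B,'top')):
    for t in tiles(*a,amin=25):
        w=back(a[1],a[2],t[1],.046)[0]
        if .5<w[0]<.75 and -.13<w[1]<.2: print(n,t[0],t[1],w.round(4))
a=cv2.resize(A[0][140:180,200:240],(400,400),interpolation=cv2.INTER_CUBIC);b=cv2.resize(B[0][135:175,242:282],(400,400),interpolation=cv2.INTER_CUBIC)
cv2.imwrite(sys.argv[1],np.hstack([a,b]))
E
python3 chk.py pics/u1.png
```

```text
clock: 42.85
eef_pos: [0.5871, -0.0402, 0.0459]
tool_rot: [2.28, 2.161, -0.0]
force: [-1.2, -0.8, 4.9]
finger_gap: 0.0194
finger_force: 40.0
clock: 43.85
eef_pos: [0.5865, -0.0399, 0.0459]
tool_rot: [2.279, 2.162, 0.0]
force: [1.9, -2.4, 5.4]
finger_gap: 0.0194
finger_force: 40.0
t 43.85 pos [ 0.5865 -0.0399  0.0459] yang -3.04 tiltz [ 0. -0. -1.] F [ 1.9 -2.4  5.4] gap 0.0194 q [ 0.34  0.64 -0.53  1.81  0.44  0.8  -0.47]
```

View pics/u1.png

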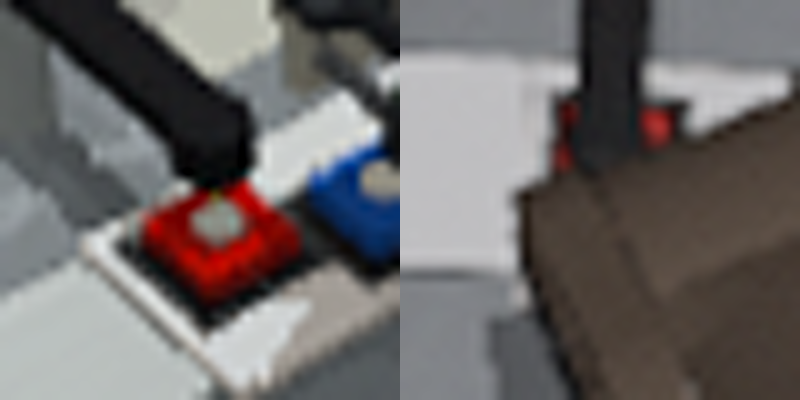

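```bash
python3 -m inch '[0,0,0,0,0,0,0.15, 0,0,0,0,0,0,0.15, 0,0,0,0,0,0,0.15, 0,0,0,0.01,0.0003,0,0.15, 0,0,0,0.026,0.0006,0,0.15, 0,0,0,0.045,0.001,0,0.15, 0,0,0,0.064,0.0014,0,0.15, 0,0,0,0.082,0.0018,0,0.15, 0,0,0,0.096,0.0021,0,0.15, 0,0,0,0.1043,0.0023,0,0.15]' 40
python3 -m inch '[0,0,0,0,0,0,0.15, 0,0,0,0,0,0,0.15, 0,0,0,0,0,0,0.15, 0,0,0,0,0,0,0.15, 0,0,0,0,0,0,0.15, 0,0,0,0,0,0,0.15, 0,0,0,0,0,0,0.15, 0,0,0,0,0,0,0.15, 0,0,0,0,0,0,0.15, 0,0,0,0,0,0,0.15]'
python3 go.py; python3 chk.py pics/u2.png
```

```text
clock: 44.95
eef_pos: [0.5928, 0.0658, 0.0458]
tool_rot: [-2.277, -2.163, 0.002]
force: [-3.0, -3.7, 10.1]
finger_gap: 0.0191
finger_force: 40.0
clock: 45.95
eef_pos: [0.5928, 0.0662, 0.0458]
tool_rot: [-2.276, -2.162, -0.0]
force: [-2.2, 2.4, 7.4]
finger_gap: 0.0198
finger_force: 40.0
t 45.95 pos [0.5928 0.0662 0.0458] yang -2.93 tiltz [-0.002  0.002 -1.   ] F [-2.2  2.4  7.4] gap 0.0198 q [ 0.16  0.65 -0.53  1.79  0.44  0.82 -0.63]
scene red [193.73 177.46] [0.7026 0.11   0.046 ]
```

View pics/u2.png

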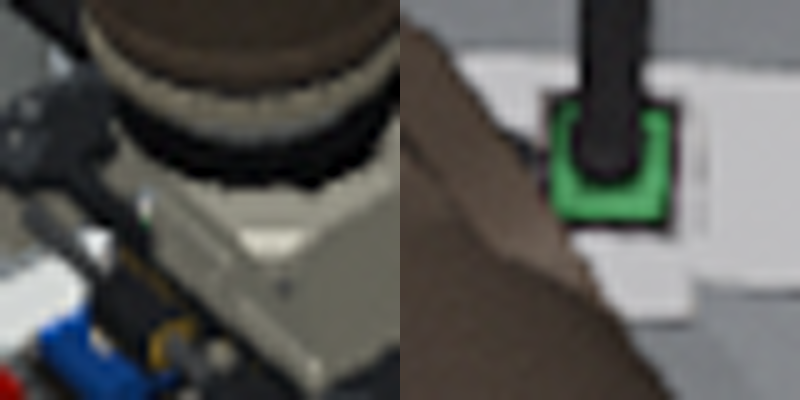

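```bash
python3 -m inch '[0,0,0,0,0,0,0.15, 0,0,0,0,0,0,0.15, 0,0,0,0,0,0,0.15, 0,0,0,-0.005,0.002,0,0.15, 0,0,0,-0.013,0.0045,0,0.15, 0,0,0,-0.022,0.0075,0,0.15, 0,0,0,-0.032,0.011,0,0.15, 0,0,0,-0.041,0.0142,0,0.15, 0,0,0,-0.048,0.0168,0,0.15, 0,0,0,-0.0523,0.0181,0,0.15]' 40
python3 -m inch '[0,0,0,0,0,0,0.15, 0,0,0,0,0,0,0.15, 0,0,0,0,0,0,0.15, 0,0,0,0,0,0,0.15, 0,0,0,0,0,0,0.15, 0,0,0,0,0,0,0.15, 0,0,0,0,0,0,0.15, 0,0,0,0,0,0,0.15, 0,0,0,0,0,0,0.15, 0,0,0,0,0,0,0.15]'
python3 go.py; python3 chk.py pics/u3.png
```

```text
clock: 47.05
eef_pos: [0.6085, 0.0123, 0.0458]
tool_rot: [-2.277, -2.161, -0.0]
force: [-2.6, 3.4, 9.2]
finger_gap: 0.0194
finger_force: 40.0
clock: 48.05
eef_pos: [0.6087, 0.0115, 0.0458]
tool_rot: [-2.278, -2.162, 0.001]
force: [-1.1, -1.5, 8.5]
finger_gap: 0.0187
finger_force: 40.0
t 48.05 pos [0.6087 0.0115 0.0458] yang -3.01 tiltz [-0.001  0.    -1.   ] F [-1.1 -1.5  8.5] gap 0.0187 q [ 0.25  0.67 -0.53  1.76  0.44  0.83 -0.54]
scene red [204.48 166.04] [0.7185 0.0554 0.046 ]
```

```bash
python3 -m inch '[0,0,0,0,0,0,0.15, 0,0,0,0,0,0,0.15, 0,0,0,0,0,0,0.15, 0,0,0,-0.006,-0.012,0,0.15, 0,0,0,-0.015,-0.03,0,0.15, 0,0,0,-0.025,-0.05,0,0.15, 0,0,0,-0.035,-0.07,0,0.15, 0,0,0,-0.046,-0.09,0,0.15, 0,0,0,-0.055,-0.108,0,0.15, 0,0,0,-0.062,-0.12,0,0.15]' 40
python3 -m inch '[0,0,0,-0.003,-0.006,0,0.15, 0,0,0,-0.006,-0.011,0,0.15, 0,0,0,-0.0085,-0.0155,0,0.15, 0,0,0,-0.0095,-0.0165,0,0.15, 0,0,0,-0.0095,-0.0165,0,0.15, 0,0,0,-0.0095,-0.0165,0,0.15, 0,0,0,-0.0095,-0.0165,0,0.15, 0,0,0,-0.0095,-0.0165,0,0.15, 0,0,0,-0.0095,-0.0165,0,0.15, 0,0,0,-0.0095,-0.0165,0,0.15]'
python3 go.py
```

```text
clock: 49.15
eef_pos: [0.4853, -0.0436, 0.0459]
tool_rot: [-2.278, -2.162, -0.002]
force: [3.1, 3.6, 1.9]
finger_gap: 0.0192
finger_force: 40.0
clock: 50.15
eef_pos: [0.4717, -0.05, 0.0459]
tool_rot: [-2.277, -2.165, -0.009]
force: [8.8, 10.5, -3.7]
finger_gap: 0.0191
finger_force: 40.0
t 50.15 pos [ 0.4717 -0.05    0.0459] yang -2.89 tiltz [ 0.004  0.004 -1.   ] F [ 8.8 10.5 -3.7] gap 0.0191 q [ 0.43  0.51 -0.56  2.09  0.43  0.65 -0.48]
```

```bash
python3 -m inch '[0,0,0,0.002,0.0015,0,0.15, 0,0,0,0.002,0.0015,0,0.15, 0,0,0,0.002,0.0015,0,0.3, 0,0,0,0.002,0.0015,0,0.5, 0,0,0,0.002,0.0015,0,0.5, 0,0,0,0.002,0.0015,0,0.5, 0,0,0,0.002,0.0015,-0.02,0.5, 0,0,0,0.002,0.0015,-0.06,0.5, 0,0,0,0.002,0.0015,-0.1,0.5, 0,0,0,0.002,0.0015,-0.12,0.5]'; python3 go.py .5245,-.2152,.16,-10
python3 - <<'E'
from loc import *
for n in('top','scene'):
    a=cap(n)
    for t in tiles(*a): 
        if (t[0]!='red' or t[2][0]>.5): print(n,t[0],t[1], back(a[1],a[2],t[1],.046)[0].round(4))
E
```

```text
clock: 51.15
eef_pos: [0.4718, -0.0511, 0.1685]
tool_rot: [2.278, 2.16, 0.003]
force: [-0.2, 0.5, -0.4]
finger_gap: 0.0458
finger_force: 0.0
t 51.15 pos [ 0.4718 -0.0511  0.1685] yang -3.04 tiltz [ 0.003 -0.    -1.   ] F [-0.2  0.5 -0.4] gap 0.0458 q [ 0.54  0.33 -0.67  1.96  0.26  0.93 -0.32]
.5245,-.2152,.16,-10 -> [ 0.16 -0.    6.96] [-0.161   0.0613  0.0087]
top red [265.51 184.17] [ 0.5832 -0.0042  0.046 ]
top red [186.59 163.02] [0.6536 0.2639 0.046 ]
top green [246.08 255.44] [0.3456 0.0581 0.046 ]
top green [258.59 231.58] [0.4243 0.0176 0.046 ]
scene red [248.13 179.36] [ 0.5825 -0.0057  0.046 ]
scene green [291.15 245.25] [0.334  0.0728 0.046 ]
scene green [280.3 219.3] [0.4114 0.0324 0.046 ]
scene green [ 77.39 181.29] [0.9305 0.374  0.046 ]
scene green [273.75 163.72] [ 0.5756 -0.1111  0.046 ]
scene blue [265.17 174.75] [ 0.5604 -0.0572  0.046 ]
```

Carrier is home with tiles in pockets. Back to the key.

```bash
python3 -m inch '[0,0,1,-0.02,0.008,0,0.5, 0,0,2,-0.055,0.021,0,0.5, 0,0,4,-0.09,0.034,0,0.5, 0,0,6,-0.125,0.048,0,0.5, 0,0,7,-0.15,0.057,0,0.5, 0,0,7,-0.161,0.0613,0.0,0.5, 0,0,7,-0.161,0.0613,0.01,0.5, 0,0,7,-0.161,0.0613,0.01,0.5, 0,0,7,-0.161,0.0613,0.01,0.5, 0,0,7,-0.161,0.0613,0.01,0.5]';python3 go.py .5245,-.2152,.042,-10
python3 -m inch '[0,0,0,0,0,0.02,0.5, 0,0,0,0,0,0.05,0.5, 0,0,0,0,0,0.08,0.5, 0,0,0,0,0,0.1,0.5, 0,0,0,0,0,0.11,0.5, 0,0,0,0,0,0.115,0.5, 0,0,0,0,0,0.115,0.5, 0,0,0,0,0,0.115,0.5, 0,0,0,0,0,0.115,0.5, 0,0,0,0,0,0.115,0.5]' 15;python3 go.py .5245,-.2152,.042,-10
```

```text
clock: 52.25
eef_pos: [0.5236, -0.2138, 0.1558]
tool_rot: [-2.405, -2.021, -0.0]
force: [0.1, -0.3, -1.0]
finger_gap: 0.0457
finger_force: 0.0
t 52.25 pos [ 0.5236 -0.2138  0.1558] yang -9.91 tiltz [-0.  0. -1.] F [ 0.1 -0.3 -1. ] gap 0.0457 q [ 0.7   0.47 -0.56  1.77  0.3   0.98 -0.16]
.5245,-.2152,.042,-10 -> [-0.01 -0.02  0.09] [-0.0012  0.0012  0.1138]
clock: 53.25
eef_pos: [0.5241, -0.2156, 0.0415]
tool_rot: [2.407, 2.017, 0.001]
force: [-0.4, 0.0, -0.4]
finger_gap: 0.046
finger_force: 0.0
t 53.25 pos [ 0.5241 -0.2156  0.0415] yang -10.05 tiltz [ 0.001 -0.001 -1.   ] F [-0.4  0.  -0.4] gap 0.046 q [ 0.64  0.61 -0.49  1.87  0.41  0.75 -0.25]
.5245,-.2152,.042,-10 -> [ 0.07  0.02 -0.05] [ 0.0004  0.0004 -0.0005]
```

```bash
python3 -m inch '[0,0,0,0,0,0,0.3, 0,0,0,0,0,0,0.15, 0,0,0,0,0,0,0.05, 0,0,0,0,0,0,0.05, 0,0,0,0,0,0,0.05, 0,0,0,0,0,0,0.05, 0,0,0,0,0,0,0.05, 0,0,0,0,0,0,0.05, 0,0,0,0,0,0,0.05, 0,0,0,0,0,0,0.05]' 40;python3 go.py
```

```text
clock: 54.25
eef_pos: [0.5241, -0.2153, 0.0408]
tool_rot: [2.407, 2.018, 0.001]
force: [4.0, 0.1, -2.6]
finger_gap: 0.0123
finger_force: 38.6
t 54.25 pos [ 0.5241 -0.2153  0.0408] yang -10.04 tiltz [ 0.001  0.    -1.   ] F [ 4.   0.1 -2.6] gap 0.0123 q [ 0.64  0.61 -0.49  1.87  0.41  0.75 -0.25]
```

```bash
python3 -m inch '[0,0,4,0,-0.0003,0,0.05, 0,0,8,0,-0.0006,0,0.05, 0,0,12,0.0001,-0.0009,0,0.05, 0,0,16,0.0002,-0.0012,0,0.05, 0,0,20,0.0003,-0.0014,0,0.05, 0,0,25,0.0004,-0.0018,0,0.05, 0,0,30,0.0006,-0.0021,0,0.05, 0,0,35,0.0008,-0.0024,0,0.05, 0,0,40,0.001,-0.0027,0,0.05, 0,0,40,0.001,-0.0027,0,0.05]';python3 go.py
python3 -c "
from plant import env; print(env.sense()['wrist_torque'])"
```

```text
clock: 55.25
eef_pos: [0.521, -0.2146, 0.0409]
tool_rot: [2.952, 1.071, -0.001]
force: [2.1, -3.0, -1.6]
finger_gap: 0.0116
finger_force: 39.7
t 55.25 pos [ 0.521  -0.2146  0.0409] yang -50.12 tiltz [-0.    -0.001 -1.   ] F [ 2.1 -3.  -1.6] gap 0.0116 q [ 0.51  0.58 -0.31  1.89  0.26  0.71 -0.82]
[-0.80003758 -0.56832002  0.0635374 ]
```

```bash
python3 -m inch '[0,0,5,0,-0.0004,0,0.05, 0,0,10,0.0001,-0.0007,0,0.05, 0,0,15,0.0001,-0.0011,0,0.05, 0,0,20,0.0003,-0.0014,0,0.05, 0,0,25,0.0004,-0.0018,0,0.05, 0,0,30,0.0006,-0.0021,0,0.05, 0,0,35,0.0008,-0.0024,0,0.05, 0,0,40,0.001,-0.0027,0,0.05, 0,0,44,0.0012,-0.0029,0,0.05, 0,0,47,0.0013,-0.0031,0,0.05]';python3 go.py
python3 -c "
from plant import env; print(env.sense()['wrist_torque'])"
python3 -m inch '[0,0,0,0,0,0,0.05, 0,0,0,0,0,0,0.05, 0,0,0,0,0,0,0.05, 0,0,0,0,0,0,0.05, 0,0,0,0,0,0,0.05, 0,0,0,0,0,0,0.05, 0,0,0,0,0,0,0.05, 0,0,0,0,0,0,0.05, 0,0,0,0,0,0,0.05, 0,0,0,0,0,0,0.05]';python3 go.py
python3 -c "
from plant import env; print(env.sense()['wrist_torque'])"
```

```text
clock: 56.25
eef_pos: [0.5199, -0.211, 0.0408]
tool_rot: [3.135, -0.193, -0.001]
force: [1.3, -2.2, 0.1]
finger_gap: 0.0115
finger_force: 39.8
t 56.25 pos [ 0.5199 -0.211   0.0408] yang -97.03 tiltz [-0. -0. -1.] F [ 1.3 -2.2  0.1] gap 0.0115 q [ 0.35  0.56 -0.09  1.91  0.07  0.68 -1.47]
[-0.53680418 -0.35808526 -0.01300774]
clock: 57.25
eef_pos: [0.52, -0.2108, 0.0407]
tool_rot: [3.135, -0.193, -0.0]
force: [1.1, -4.3, 1.2]
finger_gap: 0.0117
finger_force: 39.7
t 57.25 pos [ 0.52   -0.2108  0.0407] yang -97.05 tiltz [-0. -0. -1.] F [ 1.1 -4.3  1.2] gap 0.0117 q [ 0.35  0.56 -0.09  1.91  0.07  0.68 -1.47]
[-0.95677097  0.11838982  0.00389804]
```

```bash
python3 -m inch '[0,0,-2,0,0.0008,0,0.05, 0,0,-4,0,0.0013,0,0.05, 0,0,-4,0,0.0013,0,0.05, 0,0,-4,0,0.0013,0,0.05, 0,0,-4,0,0.0013,0,0.05, 0,0,-4,0,0.0013,-0.002,0.05, 0,0,-4,0,0.0013,-0.004,0.05, 0,0,-4,0,0.0013,-0.006,0.05, 0,0,-4,0,0.0013,-0.008,0.05, 0,0,-4,0,0.0013,-0.01,0.05]';python3 go.py
```

```text
clock: 58.25
eef_pos: [0.5199, -0.212, 0.0509]
tool_rot: [3.14, -0.083, -0.0]
force: [0.5, -0.5, -1.5]
finger_gap: 0.012
finger_force: 39.7
t 58.25 pos [ 0.5199 -0.212   0.0509] yang -93.04 tiltz [-0. -0. -1.] F [ 0.5 -0.5 -1.5] gap 0.012 q [ 0.37  0.54 -0.11  1.9   0.09  0.7  -1.41]
```

```bash
python3 -m inch '[0,0,0,0,0,-0.004,0.05, 0,0,0,0,0,-0.01,0.05, 0,0,0,0,0,-0.02,0.05, 0,0,0,0,0,-0.035,0.05, 0,0,0,0,0,-0.055,0.05, 0,0,0,0,0,-0.075,0.05, 0,0,0,0,0,-0.09,0.05, 0,0,0,0,0,-0.09,0.05, 0,0,0,0,0,-0.09,0.05, 0,0,0,0,0,-0.09,0.05]';python3 go.py .4914,-.36,.142,-117
```

```text
clock: 59.25
eef_pos: [0.5194, -0.2118, 0.14]
tool_rot: [-3.14, 0.083, 0.002]
force: [0.2, -0.6, -0.8]
finger_gap: 0.0118
finger_force: 39.7
t 59.25 pos [ 0.5194 -0.2118  0.14  ] yang -93.04 tiltz [-0.001  0.    -1.   ] F [ 0.2 -0.6 -0.8] gap 0.0118 q [ 0.38  0.43 -0.12  1.83  0.06  0.89 -1.39]
.4914,-.36,.142,-117 -> [-0.    0.08 23.96] [-0.0201  0.1495 -0.002 ]
```

```bash
python3 -m inch '[0,0,3,-0.003,0.02,0,0.05, 0,0,6,-0.007,0.05,0,0.05, 0,0,9,-0.011,0.08,0,0.05, 0,0,12,-0.014,0.105,0,0.05, 0,0,16,-0.017,0.127,0,0.05, 0,0,20,-0.019,0.142,0,0.05, 0,0,24,-0.0201,0.1495,0,0.05, 0,0,24,-0.0201,0.1495,0.02,0.05, 0,0,24,-0.0201,0.1495,0.04,0.05, 0,0,24,-0.0201,0.1495,0.06,0.05]'
python3 -m inch '[0,0,0,0,0,0,0.05, 0,0,0,0,0,0,0.05, 0,0,0,0,0,0,0.05, 0,0,0,0,0,0,0.05, 0,0,0,0,0,0,0.05, 0,0,0,0,0,0,0.05, 0,0,0,0,0,0,0.05, 0,0,0,0,0,0,0.05, 0,0,0,0,0,0,0.05, 0,0,0,0,0,0,0.05]'
python3 go.py .4914,-.36,.0425,-117.04
```

```text
clock: 60.25
eef_pos: [0.4919, -0.3607, 0.0798]
tool_rot: [-3.053, 0.739, 0.0]
force: [1.2, 0.1, -0.7]
finger_gap: 0.0118
finger_force: 39.7
clock: 61.25
eef_pos: [0.492, -0.3602, 0.0807]
tool_rot: [3.055, -0.735, -0.0]
force: [-0.6, -0.4, 0.4]
finger_gap: 0.0118
finger_force: 39.7
t 61.25 pos [ 0.492  -0.3602  0.0807] yang -117.04 tiltz [-0. -0. -1.] F [-0.6 -0.4  0.4] gap 0.0118 q [ 0.54  0.56  0.01  1.77 -0.01  0.81 -1.49]
.4914,-.36,.0425,-117.04 -> [ 0.  0. -0.] [-0.0006  0.0001  0.0382]
```

```bash
python3 -m inch '[0,0,0,-0.0006,0,0.004,0.05, 0,0,0,-0.0006,0,0.008,0.05, 0,0,0,-0.0006,0,0.012,0.05, 0,0,0,-0.0006,0,0.015,0.05, 0,0,0,-0.0006,0,0.018,0.05, 0,0,0,-0.0006,0,0.02,0.05, 0,0,0,-0.0006,0,0.022,0.05, 0,0,0,-0.0006,0,0.024,0.05, 0,0,0,-0.0006,0,0.025,0.05, 0,0,0,-0.0006,0,0.025,0.05]';python3 go.py
```

```text
clock: 62.25
eef_pos: [0.4914, -0.3599, 0.0556]
tool_rot: [-3.055, 0.734, 0.0]
force: [-1.0, -0.0, -0.2]
finger_gap: 0.0117
finger_force: 39.7
t 62.25 pos [ 0.4914 -0.3599  0.0556] yang -117.04 tiltz [-0.  0. -1.] F [-1.  -0.  -0.2] gap 0.0117 q [ 0.54  0.59  0.01  1.79 -0.01  0.76 -1.49]
```

Bit is in the slot; seat it, release and retreat.

```bash
python3 -m inch '[0,0,0,0,0,0.004,0.05, 0,0,0,0,0,0.007,0.05, 0,0,0,0,0,0.01,0.05, 0,0,0,0,0,0.012,0.05, 0,0,0,0,0,0.014,0.05, 0,0,0,0,0,0.015,0.05, 0,0,0,0,0,0.0155,0.05, 0,0,0,0,0,0.0155,0.05, 0,0,0,0,0,0.0155,0.05, 0,0,0,0,0,0.0155,0.05]';python3 go.py
python3 -m inch '[0,0,0,0,0,0,0.1, 0,0,0,0,0,0,0.2, 0,0,0,0,0,0,0.3, 0,0,0,0,0,0,0.5, 0,0,0,0,0,0,0.5, 0,0,0,0,0,0,0.5, 0,0,0,0,0,-0.02,0.5, 0,0,0,0,0,-0.06,0.5, 0,0,0,0,0,-0.1,0.5, 0,0,0,0,0,-0.15,0.5]'; python3 - <<'E'
from loc import *
A=cap('scene');B=cap('top')
for a,n in((A,'scene'),(B,'top')):
    for t in tiles(*a): 
        if (t[0]!='red' or t[2][0]>.5): print(n,t[0],t[1], back(a[1],a[2],t[1],.046)[0].round(4))
cv2.imwrite('pics/end.png',np.hstack([cv2.resize(A[0][110:210,220:370],(600,400),interpolation=cv2.INTER_CUBIC),np.zeros((400,1,3),np.uint8)]))
E
```

```text
clock: 63.25
eef_pos: [0.4914, -0.3599, 0.0407]
tool_rot: [3.054, -0.735, 0.0]
force: [-2.0, 1.0, 4.9]
finger_gap: 0.0119
finger_force: 39.8
t 63.25 pos [ 0.4914 -0.3599  0.0407] yang -117.05 tiltz [ 0. -0. -1.] F [-2.   1.   4.9] gap 0.0119 q [ 0.54  0.61  0.01  1.8  -0.01  0.73 -1.49]
clock: 64.25
eef_pos: [0.4905, -0.3593, 0.1905]
tool_rot: [-3.054, 0.734, 0.004]
force: [1.7, -0.7, 0.0]
finger_gap: 0.0456
finger_force: 0.0
scene red [248.19 179.37] [ 0.5823 -0.0058  0.046 ]
scene red [341.14 138.15] [ 0.5031 -0.3677  0.046 ]
scene green [291.16 245.25] [0.334  0.0728 0.046 ]
scene green [280.28 219.34] [0.4114 0.0325 0.046 ]
scene green [ 77.21 181.23] [0.9311 0.3743 0.046 ]
scene green [273.74 163.71] [ 0.5757 -0.1111  0.046 ]
scene blue [265.19 174.77] [ 0.5603 -0.0572  0.046 ]
top red [265.54 184.2 ] [ 0.5831 -0.0043  0.046 ]
top red [186.86 162.99] [0.6537 0.263  0.046 ]
top green [246.09 255.44] [0.3456 0.0581 0.046 ]
top green [258.54 231.58] [0.4243 0.0177 0.046 ]
top green [296.92 186.32] [ 0.5767 -0.1097  0.046 ]
top blue [280.84 190.76] [ 0.5613 -0.0558  0.046 ]
```

View pics/end.png

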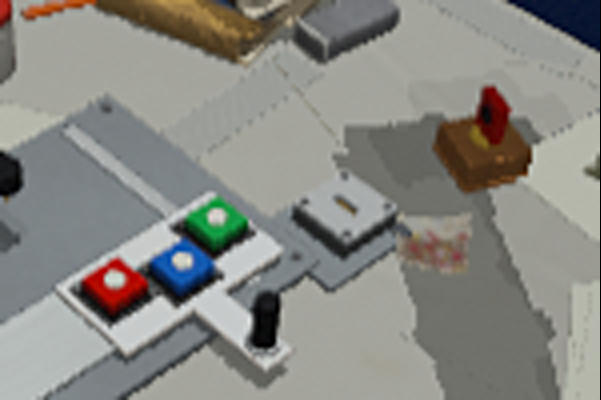

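```bash
python3 -c "
from plant import env; print(env.sign_off())"
```

```text
the job is handed in; nothing more can be done
None
```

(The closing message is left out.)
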